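# Put three swapped things back on their own plates

## Robot

A 7-joint arm with a two-finger parallel gripper is mounted at the origin on a cart in front of the work surface, level with it; the furniture and walls round the work are solid. World frame = base frame: x ahead of the robot, y to its left, z up, the work surface at z = 0. Lengths are in m, angles in rad, forces in N, time in s.
With the tool pointing down it reaches from about 0.4 to 0.925 m from the base axis. Payload 4.1 kg.
Tool frame: the origin (TCP) lies at the very end of the fingers, on their centre line; the grasp point (between the pads) lies 19 mm behind it; y points along the fingers, z is the direction in which the jaws open and shut, and the axes are right-handed (so a half turn about y gives the same grasp; the last joint's range is limited). The gripper opens to 85 mm and grips with 20 to 120 N. Pads are 22 mm wide; open, the fingers measure 114 mm over their backs; the gripper's body (76 mm by 85 mm) begins 54 mm behind the grasp point. The pads swing forward as they close: fully open they stand 13 mm farther back than shut.
Start: joints at [1.083, 0.398, 0.045, 1.537, -0.019, 1.207, -0.051], TCP at [0.246, -0.602, 0.231] pointing down, gripper open.
Joint ranges: [-2.82, 2.82], [-0.49, 2.23], [-1.37, 1.46], [0, 2.46], [-1.36, 4.5], [0.23, 2], [-2.94, 2.94]. Speed limits (rad/s): [2.57, 2.57, 3.14, 3.14, 3.14, 3.14, 3.14].

## Interface

Orientations are given as [roll, pitch, yaw] about the fixed x, y, z axes, in that order (R = Rz(yaw) Ry(pitch) Rx(roll)).
In Python, from station import telemetry, vision, r gives the robot as it stands. The module is installed in compiled form; this text tells all that it offers.
- The arm moves only by the tool carry_out, never from a script. Its arguments are lists of equal length, an entry for each row: "translation": the shift along the world's x, y, z in mm, a list of three; "turn": the turn, a rotation vector about the world's x, y, z in degrees, a list of three; "hand": the opening, from 0 (shut) to 1 (fully open). In form: {"translation": [[dx, dy, dz], ...], "turn": [[wx, wy, wz], ...], "hand": [hand, ...]}. A call has 1 to 12 rows; each row is the pose to reach, as a shift and turn from the pose commanded when the call began; what a row does not reach only later rows make up. A row lasts 1/8 s, in which the tool goes at most 62.5 mm and 10.7 degrees, less where a joint would pass 70% of its speed; a pose out of reach is approached as far as the arm can. A call with a gripper value outside its range is refused whole. The fingers move at their own pace and stop on an object; "force" is the grip in N (left out, the last holds). Time passes only in rows, so rows that repeat a pose let the fingers close. It gives the time, the measured TCP pose, the force and the opening at its end, in the units of the state.
- telemetry.read_state(): the state, without advancing time (a new reading comes with each control period).
- vision.capture(name): name is "side" or "top"; returns a dict with "color" (420x560x3 uint8, red, green, blue), "z_map" (420x560 float32, m along the optical axis (not along the pixel's ray), 0 where there is no reading), "fov_y" (degrees; the focal length in pixels is half the picture's height over the tangent of half this angle, whatever the lens; pixels are square), "cx", "cy" (the principal point, pixels), "world_from_camera" (4x4, takes a point from camera to world coordinates). Camera axes: x right, y up, looking along -z (the intrinsics and any distortion apply to the point x, -y, -z); pixel columns grow to the right and rows downward; lengths in m; the calibration is good to about 2 mm. A picture is of the moment at which its call begins.
- r.close_job(): hands the job in, once; it reports no verdict.
The state is a dict: "t": time; "q": joint angles; "dq": joint speeds; "joint_efforts": joint torques, N m; "tool_pos": TCP position; "ee_rot": TCP orientation; "wrist_force": force on the tool from outside, world axes, zero at the start; "moment": the same for the moment, N m; "finger_gap": finger opening in m.
Only numpy, scipy, OpenCV 4.12 (cv2) and the standard library are available. Lean on these libraries where they do the work, as an engineer would, in place of code of your own. Each camera call takes 0.05 s, during which the arm holds its last target.

## Task

The tin, the square bar and the pipe elbow have each been left on another's plate. Set each flat on the metal plate that has its own outline - the tin centred on the round one, the bar lying along the long one, the elbow on the bent one so that its bend lies on the plate's bend - and use the empty square plate to park one on the way. Do not knock over or shift the brass rod and the bolt that stand among them.

Things in the scene. Friction and masses are not known exactly. Their poses are not given: they have to be found in the camera images.
- flux_tin_mid (a point): Round flat tin with a yellow lid, 67 mm across the lid and 31 mm high (lid: upper 13 mm; body below 64 mm across). The point is its centre, 15.5 mm above its underside; z points up. It starts centred on the long plate. About 0.13 kg.
- bar_offcut_mid (a point): Brown square steel bar, 16 x 110 x 16 mm, lying flat. The point is its centre, 8 mm above its underside; y runs along its length. It starts lying across the bent plate. About 0.24 kg.
- pipe_elbow_mid (a point): Dark pipe elbow lying flat, 50 x 50 x 28 mm high, 0.15 kg. Point: centre of its 50 x 50 mm outline, 14 mm up. Its bend is at x = -11, y = +11 mm from there; one arm runs from the bend to +x (axis at y = +11), the other to -y (axis at x = -11), each about 25 mm thick. Grasp it over its full 50 mm along y at x = -11 mm, or along x at y = +11 mm. Starts on the round plate.
- round_top (a point): Home of the tin: fixed flat grey metal disc, 94 mm across and 6 mm thick. The point is the centre of its upper face.
- long_top (a point): Home of the bar: fixed oblong grey metal plate with rounded corners, 44 x 130 mm, 6 mm thick. The point is the centre of its upper face; y runs along its length.
- bent_top (a point): Home of the elbow: fixed L-shaped grey metal plate, 64 x 64 mm outside, arms 36 mm wide, 6 mm thick. Point: on its upper face under the bend of an elbow at home; the centre of the outline (under the elbow's centre) is at x = +11, y = -11 mm from it. Its arms run to +x and -y as on the elbow: at home the elbow's axes point the same way as the plate's.
- square_top (a point): Spare spot: fixed square grey metal plate, 90 x 90 mm, 6 mm thick, empty at the start. The point is the centre of its upper face.
- brass_stub_mid (a point): Brass rod standing upright on the bench, 18 mm thick and 62 mm high, not to be disturbed. The point is its centre, half-way up.
- hex_bolt_mid (a point): Steel bolt standing on its head on the bench, head 18 mm across, 34 mm high, not to be disturbed. The point is its centre, half-way up.
There are look-alikes about, which are no part of the job. Of the things that look like the part that bears pipe_elbow_mid, the larger one is meant.

How it is judged:
By the outcome, as a careful person would: the job done as asked, in the order asked, and still so for the second after the job is handed in, with the robot touching nothing.
It also fails if it takes over 99 s, if anything falls off the work surface, if the arm or the gripper's body presses on something with over 40 N, if the wrist force passes 120 N, or if a joint passes its speed limit or range.

## Working session

There is one attempt and no reset: what is moved stays moved. The work goes in short steps, Python scripts to look and compute and a tool call to move; the robot and the scene stay as the last step left them, time stands still between calls to the robot, and variables do not carry over. Pictures are saved under pics/ and viewed, and the job is handed in when it is done.

Besides the shell and the picture viewer there is one more tool, called after "Call:" as name(argument=value, ...) on one line, values as JSON. carry_out: Moves the arm, as the interface text tells. Its arguments: {"type":"object","properties":{"translation":{"type":"array"},"turn":{"type":"array"},"hand":{"type":"array"},"force":{"type":"number"}},"required":["translation","turn","hand"]}

```bash
mkdir -p pics; cat > h.py <<'E'
import numpy as np, cv2
from station import telemetry, vision, r
def cap(n):
    d=vision.capture(n); np.savez('last_%s.npz'%n,**{k:np.array(v) for k,v in d.items()}); return d
def load(n): return dict(np.load('last_%s.npz'%n,allow_pickle=True))
def f(d): return d['color'].shape[0]/2/np.tan(np.radians(float(d['fov_y']))/2)
E
python3 - <<'E'
from h import *
for n in('top','side'):
    d=cap(n); cv2.imwrite('pics/%s0.png'%n,d['color'][...,::-1]); print(n,{k:(v if k not in('color','z_map') else v.shape) for k,v in d.items()})
print(telemetry.read_state())
E
```

```text
top {'color': (420, 560, 3), 'z_map': (420, 560), 'fov_y': 52.97258794120166, 'cx': 281.2526537130411, 'cy': 205.2359170891773, 'world_from_camera': array([[-0.02258265,  0.99059269, -0.13496719,  0.39829207],
       [-0.99967227, -0.02400249, -0.00890176, -0.14234958],
       [-0.01205756,  0.13472193,  0.99081008,  0.88775343],
       [ 0.        ,  0.        ,  0.        ,  1.        ]])}
side {'color': (420, 560, 3), 'z_map': (420, 560), 'fov_y': 44.645023992407864, 'cx': 277.6169320125753, 'cy': 209.58655535618465, 'world_from_camera': array([[-0.99970867,  0.00866021,  0.02252943,  0.53774216],
       [ 0.01152107, -0.64899893,  0.76070208,  0.56615481],
       [ 0.02120941,  0.76074003,  0.64871008,  0.6534627 ],
       [ 0.        ,  0.        ,  0.        ,  1.        ]])}
{'t': 0.1, 'q': array([ 1.08301328,  0.39913285,  0.0450176 ,  1.53771584, -0.01868852,
        1.20693011, -0.05069838]), 'dq': array([-5.00601936e-04, -1.57435014e-03, -7.22748216e-05, -1.72226272e-03,
       -2.62039383e-04,  1.77652235e-03,  2.40223936e-04]), 'joint_efforts': array([ 3.12807933e-03, -4.76261294e+01,  1.36988975e+00, -2.54946792e+01,
        1.19298502e-02,  5.08363693e-03, -3.47261505e-06]), 'tool_pos': array([ 0.24620911, -0.60095973,  0.23037439]), 'ee_rot': array([-1.57255696e+00, -1.26040492e-04, -2.75267383e+00]), 'wrist_force': array([ 0.07019324, -0.46558953,  0.37542515]), 'moment': array([-0.03098799,  0.03072364, -0.00732407]), 'finger_gap': 0.08566465183752615}
```

View pics/top0.png

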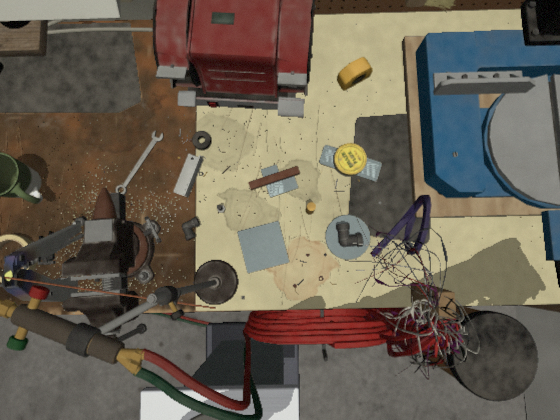

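View pics/side0.png

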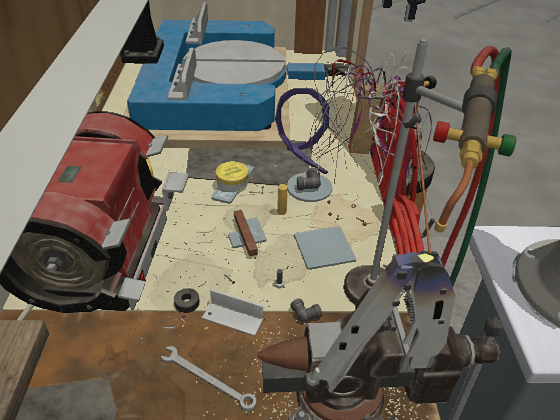

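```bash
cat >> h.py <<'E'
def ray(d,u,v):
    F=f(d); M=np.array(d['world_from_camera']); c=np.array([(u-float(d['cx']))/F,-(v-float(d['cy']))/F,-1.]); return M[:3,3],M[:3,:3]@c
def onz(d,u,v,z):
    o,w=ray(d,u,v); return o+w*(z-o[2])/w[2]
def cloud(d):
    h,w=d['z_map'].shape; F=f(d); v,u=np.mgrid[0:h,0:w]; z=d['z_map']
    P=np.stack([(u-float(d['cx']))/F*z,-(v-float(d['cy']))/F*z,-z],-1); M=np.array(d['world_from_camera']); P=P@M[:3,:3].T+M[:3,3]; P[z==0]=np.nan; return P
def tri(a,ua,va,b,ub,vb):
    o1,w1=ray(a,ua,va);o2,w2=ray(b,ub,vb); w1/=np.linalg.norm(w1);w2/=np.linalg.norm(w2)
    s=np.linalg.lstsq(np.stack([w1,-w2],1),o2-o1,rcond=None)[0]; p,q=o1+w1*s[0],o2+w2*s[1]; return (p+q)/2,np.linalg.norm(p-q)
E
python3 - <<'E'
from h import *
t=load('top');s=load('side')
c=t['color'][125:275,185:405]; cv2.imwrite('pics/topcrop0.png',cv2.resize(c,None,fx=3.6,fy=3.6,interpolation=cv2.INTER_CUBIC)[...,::-1])
c=s['color'][150:330,180:380]; cv2.imwrite('pics/sidecrop0.png',cv2.resize(c,None,fx=3.3,fy=3.3,interpolation=cv2.INTER_CUBIC)[...,::-1])
P=cloud(t)
for n,u,v in [('bench',215,215),('tin',350,158),('bar',275,178),('elbow',350,228),('elb2',190,228),('square',265,247),('round',333,235),('rod',311,203),('bolt',220,207),('stand',213,283),('hose',420,210),('grinder jaw',290,107),('saw',430,180),('grinder',235,50)]: print(n,P[v,u].round(4))
Q=cloud(s)
for n,u,v in [('bench',200,250),('tin',231,170),('bar',245,230),('elbow',308,178),('elb2',305,308),('square',325,247),('rod',283,186),('bolt',279,270)]: print(n,Q[v,u].round(4))
E
```

```text
bench [ 0.5022  0.0074 -0.0041]
tin [ 0.6096 -0.2791  0.0352]
bar [ 0.5743 -0.1228  0.0209]
elbow [ 0.4671 -0.2775  0.0034]
elb2 [0.4738 0.0559 0.0171]
square [ 0.4314 -0.0985  0.0045]
round [ 0.4531 -0.2411  0.0055]
rod [ 0.5141 -0.194   0.0597]
bolt [ 0.5139 -0.0093  0.0346]
stand [ 0.3627 -0.0009  0.0696]
hose [ 0.4994 -0.4205  0.0217]
grinder jaw [ 0.6988 -0.1567  0.0984]
saw [ 0.5527 -0.4286  0.0697]
grinder [ 0.7667 -0.0618  0.1984]
bench [ 0.6557 -0.0865  0.    ]
tin [ 0.6097 -0.2772  0.0388]
bar [ 0.5755 -0.114   0.0243]
elbow [ 0.4536 -0.2611  0.0326]
elb2 [0.4754 0.057  0.0171]
square [ 0.4312 -0.0893  0.007 ]
rod [ 0.5063 -0.1944  0.0633]
bolt [ 0.5157 -0.008   0.0336]
```

View pics/topcrop0.png

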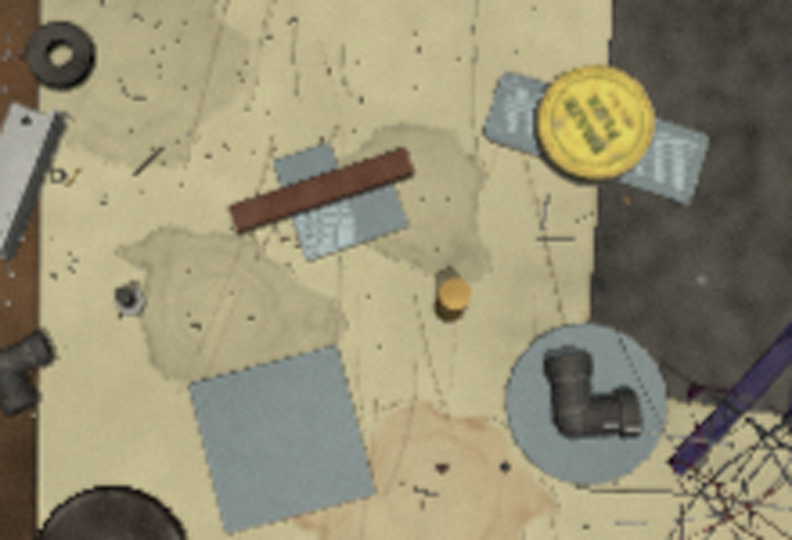

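View pics/sidecrop0.png

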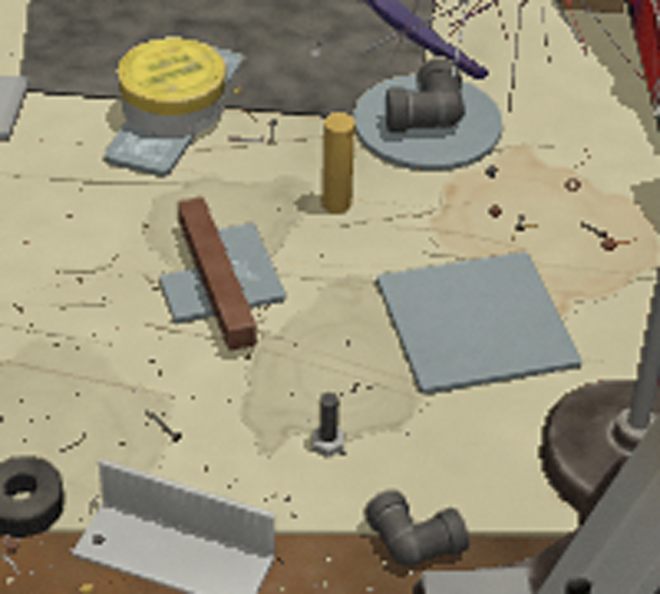

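```bash
python3 - <<'E'
from h import *
import itertools
t=load('top');s=load('side')
for n,d in(('top',t),('side',s)):
    hsv=cv2.cvtColor(d['color'],cv2.COLOR_RGB2HSV); 
    for k,pts in {'top':[('plate',265,247),('round',333,235),('bent',270,170),('long',330,157),('tin',350,152),('bar',275,178),('elbow',345,230),('rod',311,206),('bench',215,215),('mat',380,200)],'side':[('plate',325,247),('round',300,194),('tin',225,170),('tinbody',228,183),('bar',245,230),('elbow',308,184),('rod',283,200),('bent',255,230)]}.items():
        if k==n:
            for a,u,v in pts: print(n,a,hsv[v,u])
P=np.concatenate([cloud(t).reshape(-1,3),cloud(s).reshape(-1,3)])
# stand pole: points near
m=(abs(P[:,0]-.36)<.1)&(abs(P[:,1]-.03)<.13)
for z0 in np.arange(.05,.75,.05):
    k=P[m&(P[:,2]>z0)&(P[:,2]<z0+.05)]
    if len(k): print(round(z0,2),len(k),k.min(0).round(3),k.max(0).round(3))
print('tall things in -y<.02')
m=(P[:,0]>.1)&(P[:,0]<.75)&(P[:,1]<.2)&(P[:,1]>-.6)&(P[:,2]>.05)
H=np.zeros((14,17))
for p in P[m]: 
    i=int((p[0]-.1)/.05);j=int((.2-p[1])/.05)
    if i<14 and j<17:H[i,j]=max(H[i,j],p[2])
print('cols y from .2 down; rows x from .1 up');print((H*100).round().astype(int))
E
```

```text
top plate [ 85  20 140]
top round [ 84  18 142]
top bent [ 85  21 136]
top long [ 80  21 148]
top tin [ 30 124 134]
top bar [  9 114 101]
top elbow [23 25 83]
top rod [ 19 138 183]
top bench [ 25  64 188]
top mat [17 27 86]
side plate [ 84  17 153]
side round [ 87  17 152]
side tin [ 29 135 163]
side tinbody [ 24 172 110]
side bar [ 10 114 127]
side elbow [23 18 58]
side rod [ 20 151 118]
side bent [ 84  17 150]
0.05 308 [ 0.296 -0.001  0.05 ] [0.406 0.16  0.1  ]
0.1 486 [ 0.329 -0.001  0.1  ] [0.423 0.16  0.15 ]
0.15 890 [ 0.328 -0.001  0.15 ] [0.418 0.16  0.2  ]
0.2 286 [ 0.357 -0.001  0.2  ] [0.369 0.012 0.25 ]
0.25 337 [ 0.358 -0.001  0.25 ] [0.369 0.013 0.3  ]
0.3 918 [ 0.342 -0.048  0.3  ] [0.376 0.16  0.35 ]
0.35 3240 [ 0.26  -0.054  0.35 ] [0.379 0.16  0.4  ]
0.4 6841 [ 0.26  -0.049  0.4  ] [0.378 0.16  0.429]
tall things in -y<.02
cols y from .2 down; rows x from .1 up
[[ 0  0  0  0  0  0  0  0  0  0  0  0  0  0  0  0  0]
 [ 0  0  0  0  0 32 30  0  0  0  0 15  5  0  0  0  0]
 [15  0  0  0 41 40 35  0  0  0  0 20 20  0 30 29  0]
 [15  0 41 41 41 40  0  0  0  0 20 23 24 17  0  0  0]
 [41 41 41 41 38  0  0  0  0  7 20 23 23 10  0  0  0]
 [41 41 33 43 43  0  0  0  0 22 25 26  0  0  0  0  0]
 [17 17  0  0  0  0  0  0  0 13 25 26  0  0  0  0  0]
 [14  0  0  0  0  0  0  6  0  6 10 17  5  0  0  0  0]
 [13  0  0  0  0  0  0  6  6  0  0 16 14 11 11 10  0]
 [ 0  0  0  0  0  0  0  0  0  0  0  0 11 11 11 10  0]
 [50 50 51 50  0  0  0  0  0  0  0  0 11 11 11 10  0]
 [52 51 51 51  0  0 10 10  0  0  0  0 11 11 11 10  0]
 [ 0  0 18 18  5  7 21 19  0  0  0  0 17 17 17 17  0]
 [ 0  0  0  0  0  0  0  0  0  0  0  0  0  0  0  0  0]]
```

```bash
cat > seg.py <<'E'
from h import *
def mask(d,lo,hi,roi):
    hsv=cv2.cvtColor(d['color'],cv2.COLOR_RGB2HSV); m=cv2.inRange(hsv,np.array(lo),np.array(hi)); k=np.zeros_like(m); x0,y0,x1,y1=roi; k[y0:y1,x0:x1]=m[y0:y1,x0:x1]; return k
def big(m):
    cs,_=cv2.findContours(m,cv2.RETR_EXTERNAL,cv2.CHAIN_APPROX_NONE); return max(cs,key=cv2.contourArea)
def world(d,c,z):
    return np.array([onz(d,u,v,z)[:2] for u,v in c.reshape(-1,2)])*1000
def rect(w):
    (c,(a,b),ang)=cv2.minAreaRect(w.astype(np.float32)); 
    if a<b: a,b,ang=b,a,ang+90
    return np.round(c,1),round(a,1),round(b,1),round((ang+90)%180-90,1)
E
python3 - <<'E'
from seg import *
t=load('top');s=load('side')
PL=((70,8,95),(100,40,200)); Y=((24,90,80),(36,255,255)); B=((3,80,50),(14,160,170))
print('square');
for d,roi in((t,(232,215,295,275)),(s,(285,220,365,280))): print(rect(world(d,big(mask(d,*PL,roi)),6)) if 0 else rect(world(d,big(mask(d,*PL,roi)),.006)))
print('round')
for d,roi in((t,(320,208,380,265)),(s,(280,165,340,205))):
    w=world(d,cv2.convexHull(big(mask(d,*PL,roi))),.006); print(cv2.fitEllipse(w.astype(np.float32)),cv2.minEnclosingCircle(w.astype(np.float32)))
print('tin lid, z=.037')
for d,roi in((t,(325,135,380,180)),(s,(210,155,255,200))):
    w=world(d,cv2.convexHull(big(mask(d,*Y,roi))),.037); print(cv2.fitEllipse(w.astype(np.float32)),cv2.minEnclosingCircle(w.astype(np.float32)))
print('bar z=.022')
for d,roi in((t,(240,160,305,195)),(s,(225,200,265,260))): print(rect(world(d,big(mask(d,*B,roi)),.022)))
print('long')
for d,roi in((t,(315,140,390,185)),(s,(205,155,260,210))): 
    m=mask(d,*PL,roi); w=world(d,np.concatenate([c for c in cv2.findContours(m,0,1)[0] if cv2.contourArea(c)>15]),.006); print(rect(w))
print('bent')
for d,roi in((t,(250,155,305,202)),(s,(225,205,275,255))): 
    m=mask(d,*PL,roi); w=world(d,np.concatenate([c for c in cv2.findContours(m,0,1)[0] if cv2.contourArea(c)>10]),.006); print(rect(w)); print(cv2.boxPoints(cv2.minAreaRect(w.astype(np.float32))).round(1).tolist())
for n,d in(('top',t),('side',s)):
    m=mask(d,*PL,(0,0,560,420))|0; o=d['color'].copy(); o[m>0]=(255,0,255); o[mask(d,*Y,(0,0,560,420))>0]=(0,255,0); o[mask(d,*B,(0,0,560,420))>0]=(0,0,255)
    c=o[125:275,185:405] if n=='top' else o[150:330,180:380]
    cv2.imwrite('pics/mask_%s.png'%n,cv2.resize(c,None,fx=3,fy=3,interpolation=0)[...,::-1])
E
```

```text
square
(array([433.2, -93.7]), 87.2, 86.8, -76.5)
(array([432.7, -93.1]), 89.6, 88.8, -76.5)
round
((449.4309387207031, -270.5943603515625), (89.54747772216797, 91.74239349365234), 17.893150329589844) ((448.8211364746094, -271.05401611328125), 46.13900375366211)
((449.04925537109375, -270.2446594238281), (91.664794921875, 92.04315948486328), 70.97057342529297) ((449.0481872558594, -270.48114013671875), 46.30607604980469)
tin lid, z=.037
((609.2454223632812, -279.84893798828125), (60.127498626708984, 62.54676818847656), 144.3492889404297) ((610.68115234375, -279.78485107421875), 32.266971588134766)
((608.210693359375, -272.0514221191406), (66.41905212402344, 79.94173431396484), 4.9473748207092285) ((607.8236083984375, -272.0938415527344), 39.79042053222656)
bar z=.022
(array([ 575.3, -120.1]), 106.7, 16.1, -72.6)
(array([ 575.5, -112.9]), 122.3, 18.3, -73.1)
long
(array([ 607. , -283.5]), 127.9, 42.2, 69.6)
(array([ 607.3, -282.8]), 128.5, 42.5, 70.0)
bent
(array([ 576.1, -130.7]), 61.1, 61.0, -72.6)
[[537.7999877929688, -110.69999694824219], [556.0999755859375, -169.0], [614.2999877929688, -150.8000030517578], [596.0, -92.4000015258789]]
(array([ 576.9, -130.3]), 63.8, 62.8, -72.5)
[[537.4000244140625, -109.30000305175781], [556.5999755859375, -170.10000610351562], [616.5, -151.3000030517578], [597.2999877929688, -90.4000015258789]]
```

```bash
python3 -c "
import cv2,numpy as np
a=cv2.imread('pics/mask_top.png');b=cv2.imread('pics/mask_side.png')
a=cv2.resize(a,None,fx=.6,fy=.6);b=cv2.resize(b,None,fx=.65,fy=.65)
o=np.zeros((360,800,3),np.uint8);o[:a.shape[0],:a.shape[1]]=a;o[:b.shape[0],400:400+b.shape[1]]=b[:360,:400];cv2.imwrite('pics/m0.png',o)"
```

```text
(no output)
```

View pics/m0.png

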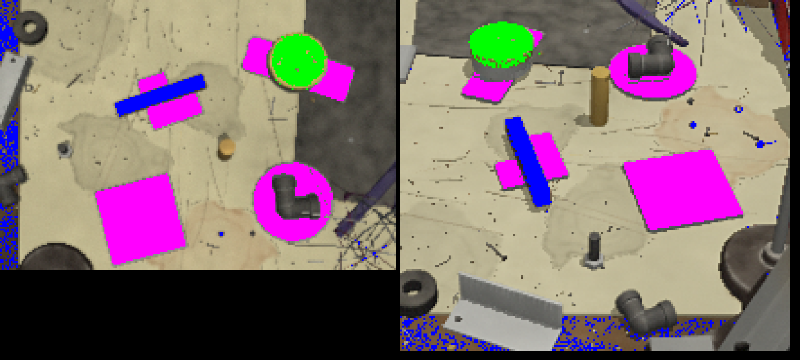

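```bash
cat > elb.py <<'E'
from seg import *
def elbow(d,roi,z=.020,vmax=110):
    m=mask(d,(0,0,0),(180,60,vmax),roi); c=big(m); w=world(d,c,z); return c,w
E
python3 - <<'E'
from elb import *
t=load('top');s=load('side')
o=[]
for n,d,roi in(('top',t,(325,212,370,258)),('side',s,(293,163,326,196))):
    c,w=elbow(d,roi,vmax=115); print(n,rect(w),cv2.boxPoints(cv2.minAreaRect(w.astype(np.float32))).round(1).tolist(), len(c), cv2.boundingRect(c))
    im=d['color'].copy(); x0,y0,x1,y1=roi; im=cv2.resize(im[y0-5:y1+5,x0-5:x1+5],None,fx=7,fy=7,interpolation=cv2.INTER_CUBIC)
    cc=((c.reshape(-1,2)-[x0-5,y0-5]+.5)*7).astype(np.int32); cv2.polylines(im,[cc],True,(255,0,0)); o.append(im)
h=max(i.shape[0] for i in o); O=np.zeros((h,sum(i.shape[1] for i in o),3),np.uint8);x=0
for i in o: O[:i.shape[0],x:x+i.shape[1]]=i;x+=i.shape[1]
cv2.imwrite('pics/elb0.png',O[...,::-1])
# heights by depth
P=cloud(t);Q=cloud(s)
print('elbow max z top',np.nanpercentile(P[215:250,335:365,2],98),'side',np.nanpercentile(Q[168:190,296:322,2],98))
E
```

```text
top (array([ 454.6, -273.3]), 54.8, 51.4, 88.7) [[428.29998779296875, -300.20001220703125], [479.70001220703125, -301.29998779296875], [480.8999938964844, -246.5], [429.5, -245.3000030517578]] 98 (336, 221, 28, 26)
side (array([ 455.1, -281.3]), 99.8, 54.8, -89.3) [[427.1000061035156, -231.6999969482422], [428.29998779296875, -331.5], [483.0, -330.8999938964844], [481.8999938964844, -231.10000610351562]] 134 (293, 163, 28, 30)
elbow max z top 0.0344000573761741 side 0.0353232836181253
```

View pics/elb0.png

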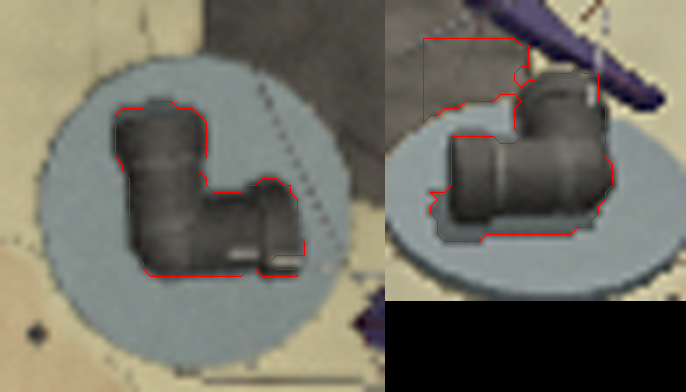

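```bash
python3 - <<'E'
from h import *
for n in('top','side'):
    d=load(n);P=cloud(d)
    m=(P[...,0]>.1)&(P[...,0]<.4)&(P[...,1]<.1)&(P[...,1]>-.15)&(P[...,2]>.25)
    ys,xs=np.nonzero(m); print(n,m.sum(), xs.min() if len(xs) else 0, xs.max() if len(xs) else 0, ys.min() if len(xs) else 0, ys.max() if len(xs) else 0)
    for x0 in np.arange(.1,.4,.04):
        k=P[m&(P[...,0]>x0)&(P[...,0]<x0+.04)]
        if len(k): print(round(x0,2),len(k),np.percentile(k,[1,50,99],axis=0).round(3).tolist())
s=load('side');c=s['color'][20:300,360:520];cv2.imwrite('pics/stand.png',cv2.resize(c,None,fx=2,fy=2)[...,::-1])
E
```

```text
top 6060 68 262 286 419
0.18 223 [[0.196, -0.105, 0.251], [0.211, -0.097, 0.303], [0.22, -0.077, 0.369]]
0.22 1277 [[0.221, -0.089, 0.305], [0.242, -0.059, 0.392], [0.26, -0.013, 0.408]]
0.26 1621 [[0.26, -0.049, 0.396], [0.282, 0.002, 0.404], [0.3, 0.067, 0.408]]
0.3 1880 [[0.3, -0.01, 0.375], [0.316, 0.069, 0.406], [0.339, 0.099, 0.413]]
0.34 1059 [[0.34, -0.041, 0.262], [0.358, 0.001, 0.377], [0.373, 0.091, 0.428]]
side 4255 392 511 39 171
0.18 598 [[0.192, -0.098, 0.252], [0.206, -0.092, 0.305], [0.219, -0.075, 0.37]]
0.22 214 [[0.22, -0.08, 0.327], [0.247, -0.051, 0.39], [0.26, -0.005, 0.409]]
0.26 567 [[0.261, -0.035, 0.399], [0.282, 0.008, 0.405], [0.3, 0.067, 0.41]]
0.3 904 [[0.301, -0.006, 0.369], [0.323, 0.071, 0.406], [0.34, 0.1, 0.414]]
0.34 1972 [[0.341, -0.01, 0.253], [0.362, 0.01, 0.368], [0.373, 0.082, 0.428]]
```

View pics/stand.png

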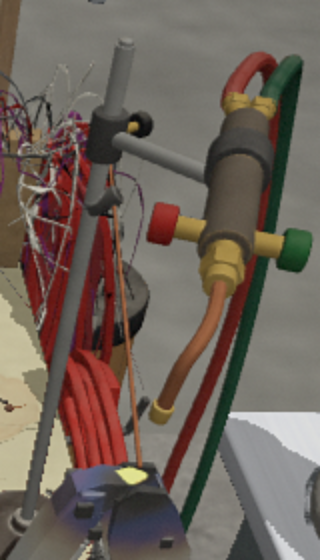

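```bash
python3 - <<'E'
from h import *
for n in('top','side'):
    d=load(n);P=cloud(d)
    m=(P[...,0]>.38)&(P[...,0]<.66)&(P[...,1]<-.2)&(P[...,1]>-.40)&(P[...,2]>.045)
    print(n,m.sum())
    H={}
    for v,u in zip(*np.nonzero(m)):
        p=P[v,u];k=(int(p[0]*100//2*2),int(p[1]*100//2*2));H.setdefault(k,[]).append((round(float(p[2]),3),u,v))
    for k in sorted(H): print(k,len(H[k]),min(H[k])[0],max(H[k]))
c=load('top')['color'][180:330,310:480];cv2.imwrite('pics/wires.png',cv2.resize(c,None,fx=4,fy=4,interpolation=2)[...,::-1])
E
```

```text
top 1385
(38, -40) 24 0.157 (0.205, np.int64(440), np.int64(264))
(38, -38) 34 0.205 (0.258, np.int64(447), np.int64(259))
(38, -36) 69 0.075 (0.248, np.int64(422), np.int64(263))
(38, -34) 76 0.081 (0.242, np.int64(414), np.int64(269))
(38, -32) 59 0.076 (0.24, np.int64(403), np.int64(266))
(38, -30) 27 0.066 (0.216, np.int64(386), np.int64(263))
(38, -28) 21 0.049 (0.152, np.int64(366), np.int64(261))
(40, -40) 33 0.157 (0.255, np.int64(447), np.int64(256))
(40, -38) 98 0.078 (0.258, np.int64(447), np.int64(257))
(40, -36) 78 0.073 (0.249, np.int64(419), np.int64(256))
(40, -34) 84 0.049 (0.25, np.int64(418), np.int64(254))
(40, -32) 50 0.045 (0.157, np.int64(384), np.int64(259))
(40, -30) 1 0.117 (0.117, np.int64(373), np.int64(253))
(42, -40) 11 0.054 (0.164, np.int64(426), np.int64(235))
(42, -38) 147 0.048 (0.251, np.int64(443), np.int64(244))
(42, -36) 46 0.052 (0.218, np.int64(414), np.int64(244))
(42, -34) 98 0.046 (0.236, np.int64(409), np.int64(241))
(42, -32) 8 0.046 (0.077, np.int64(372), np.int64(249))
(42, -30) 1 0.065 (0.065, np.int64(367), np.int64(240))
(44, -40) 30
[... 2043 characters left out ...]
19, np.int64(315), np.int64(84))
(44, -34) 43 0.048 (0.169, np.int64(317), np.int64(102))
(44, -32) 24 0.059 (0.1, np.int64(310), np.int64(134))
(44, -30) 7 0.06 (0.067, np.int64(311), np.int64(155))
(46, -40) 34 0.155 (0.17, np.int64(302), np.int64(88))
(46, -38) 25 0.16 (0.171, np.int64(305), np.int64(88))
(46, -30) 9 0.053 (0.063, np.int64(304), np.int64(158))
(48, -40) 78 0.046 (0.167, np.int64(294), np.int64(88))
(48, -38) 2 0.166 (0.17, np.int64(295), np.int64(88))
(48, -30) 2 0.053 (0.056, np.int64(294), np.int64(163))
(50, -40) 159 0.046 (0.155, np.int64(285), np.int64(92))
(50, -22) 2 0.063 (0.063, np.int64(284), np.int64(184))
(52, -40) 2 0.087 (0.092, np.int64(275), np.int64(117))
```

View pics/wires.png

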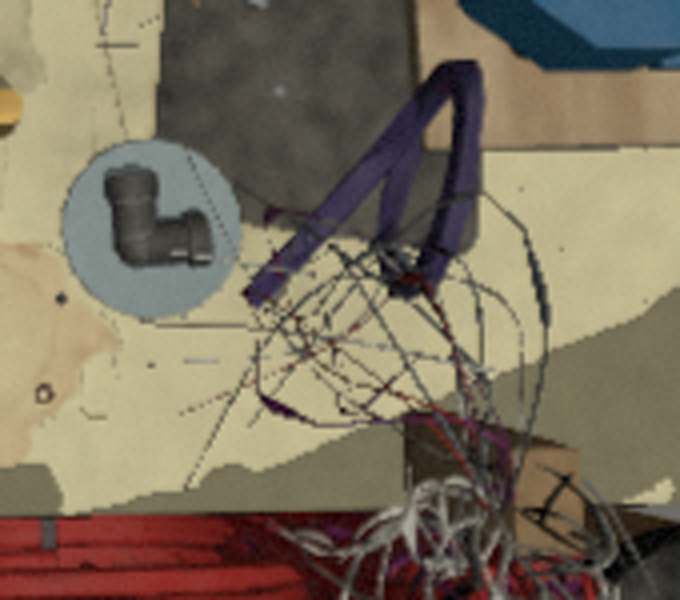

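```bash
python3 - <<'E'
from h import *
for n in('top','side'):
    d=load(n);P=cloud(d)
    m=(P[...,0]>.37)&(P[...,0]<.53)&(P[...,1]<-.24)&(P[...,1]>-.315)&(P[...,2]>.042)
    print(n)
    L=sorted((P[m]*1000).round().astype(int).tolist()); print(L)
E
```

```text
top
[[370, -301, 109], [371, -304, 84], [372, -301, 107], [372, -297, 95], [374, -302, 104], [374, -298, 99], [375, -312, 92], [376, -303, 99], [376, -297, 102], [377, -303, 99], [377, -299, 101], [379, -304, 98], [379, -262, 57], [379, -260, 57], [381, -305, 93], [381, -301, 106], [381, -291, 70], [381, -289, 69], [381, -287, 66], [381, -285, 66], [381, -283, 67], [381, -282, 66], [381, -280, 65], [381, -278, 65], [381, -276, 64], [382, -313, 80], [382, -312, 78], [382, -310, 76], [382, -306, 79], [383, -313, 147], [383, -304, 78], [383, -302, 108], [385, -312, 144], [385, -302, 109], [386, -307, 84], [387, -311, 140], [387, -303, 113], [388, -312, 136], [388, -307, 83], [388, -304, 116], [389, -310, 140], [390, -311, 135], [390, -308, 80], [390, -306, 117], [390, -304, 116], [391, -315, 233], [391, -313, 233], [391, -312, 233], [391, -310, 232], [391, -309, 232], [392, -309, 134], [392, -309, 233], [392, -308, 229], [392, -307, 228], [392, -306, 119], [392, -306, 227], [392, -305, 225], [392, -304, 222], [392, -303, 218], [392, -302, 218], [394, -315, 170], [394, -308, 131], [394, 
[... 5673 characters left out ...]
 [414, -299, 101], [414, -299, 104], [414, -297, 98], [414, -297, 101], [415, -308, 82], [417, -309, 81], [420, -305, 81], [421, -306, 78], [423, -304, 77], [425, -303, 75], [427, -315, 50], [427, -303, 75], [429, -311, 45], [429, -309, 44], [429, -305, 44], [429, -301, 74], [431, -300, 72], [433, -302, 68], [435, -299, 71], [437, -298, 69], [439, -299, 68], [441, -300, 65], [443, -298, 66], [448, -293, 67], [449, -315, 69], [451, -296, 63], [452, -314, 84], [456, -294, 61], [458, -293, 62], [460, -291, 60], [462, -288, 63], [464, -289, 60], [466, -291, 58], [468, -289, 57], [470, -288, 58], [472, -287, 56], [474, -288, 56], [476, -288, 53], [478, -287, 53], [482, -280, 56], [486, -281, 53]]
```

Call:
carry_out(translation=[[0,0,60],[0,0,120],[33,48,120],[66,96,120],[99,145,120],[132,193,120],[165,241,120],[197,289,120],[230,337,120],[263,386,120],[296,434,120],[329,481,120]], turn=[[0,0,0],[0,0,0],[0,0,8.5],[0,0,17],[0,0,25.5],[0,0,34],[0,0,42.5],[0,0,51],[0,0,59.5],[0,0,68],[0,0,76.5],[0,0,85]], hand=[0.6,0.6,0.6,0.6,0.6,0.6,0.6,0.6,0.6,0.6,0.6,0.6], force=40)

```text
t: 1.6
tool_pos: [0.576, -0.119, 0.351]
ee_rot: [-1.571, -0.0, -1.265]
wrist_force: [0.2, -0.5, -1.3]
finger_gap: 0.0511
```

Call:
carry_out(translation=[[0,0,-60],[0,0,-120],[0,0,-180],[0,0,-240],[0,0,-270],[0,0,-270]], turn=[[0,0,0],[0,0,0],[0,0,0],[0,0,0],[0,0,0],[0,0,0]], hand=[0.6,0.6,0.6,0.6,0.6,0.6])

```text
t: 2.35
tool_pos: [0.5728, -0.1202, 0.0784]
ee_rot: [-1.577, 0.003, -1.269]
wrist_force: [-0.4, -0.8, 0.4]
finger_gap: 0.0511
```

```bash
cat > shot.py <<'E'
import sys
from h import *
i=sys.argv[1]; a=cap('top')['color'];b=cap('side')['color']
a=cv2.resize(a[90:300,180:460],(400,300));b=cv2.resize(b[60:330,160:520],(400,300)) if len(sys.argv)<3 else cv2.resize(b,(400,300))
cv2.imwrite('pics/%s.png'%i,cv2.resize(np.hstack([a,b]),(800,300))[...,::-1])
s=telemetry.read_state(); print(s['t'],s['tool_pos'].round(4),s['ee_rot'].round(4),s['wrist_force'].round(1),s['finger_gap'],s['q'].round(3),s['joint_efforts'].round(1))
E
python3 shot.py s1 full
```

```text
2.45 [ 0.5762 -0.1205  0.0822] [-1.5695e+00 -4.0000e-04 -1.2692e+00] [ 0.1 -0.4  0.7] 0.0508058574532083 [ 0.465  0.469 -0.426  1.825  0.241  0.897  0.231] [  0.1 -43.3  -3.7 -19.6   0.    0.1  -0. ]
```

View pics/s1.png

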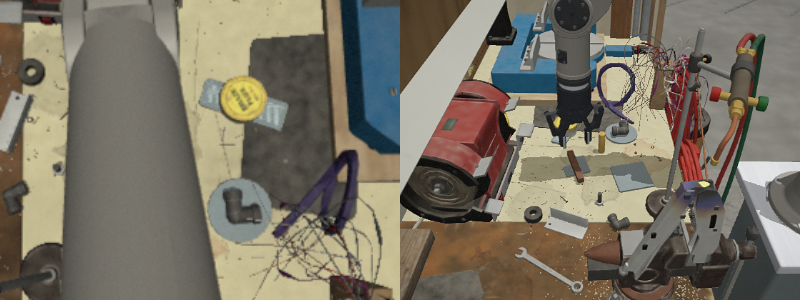

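Call:
carry_out(translation=[[-1,0,-35],[-1,0,-60],[-1,0,-71],[-1,0,-71],[-1,0,-71],[-1,0,-71],[-1,0,-71],[-1,0,-71]], turn=[[0,0,0],[0,0,0],[0,0,0],[0,0,0],[0,0,0],[0,0,0],[0,0,0],[0,0,0]], hand=[0.6,0.6,0.6,0.6,0,0,0,0], force=40)

```text
t: 3.45
tool_pos: [0.576, -0.1206, 0.0118]
ee_rot: [-1.568, -0.001, -1.269]
wrist_force: [-0.9, 0.3, 6.4]
finger_gap: 0.0145
```

```bash
python3 shot.py s2
```

```text
3.55 [ 0.576  -0.1206  0.0118] [-1.5679e+00 -1.4000e-03 -1.2692e+00] [-0.5  0.4  6.1] 0.014503162167974381 [ 0.436  0.564 -0.392  1.865  0.299  0.767  0.184] [  0.1 -43.9  -3.6 -16.1   0.1   0.   -0. ]
```

View pics/s2.png

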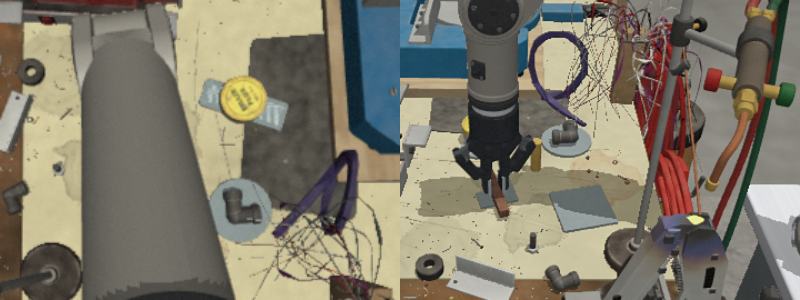

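Call:
carry_out(translation=[[0,0,10],[0,0,40],[0,0,90],[0,0,130],[0,0,130]], turn=[[0,0,0],[0,0,0],[0,0,0],[0,0,0],[0,0,0]], hand=[0,0,0,0,0])

```text
t: 4.18
tool_pos: [0.5765, -0.1207, 0.1437]
ee_rot: [-1.565, -0.003, -1.269]
wrist_force: [0.5, -0.0, -2.9]
finger_gap: 0.0147
```

```bash
python3 shot.py s3
```

```text
4.275 [ 0.5732 -0.1206  0.1395] [-1.5727e+00  6.0000e-04 -1.2693e+00] [-1.4 -0.2 -3.3] 0.014943119700917008 [ 0.488  0.399 -0.448  1.783  0.201  1.007  0.263] [ -0.1 -46.4  -4.2 -25.    0.   -0.1   0. ]
```

View pics/s3.png

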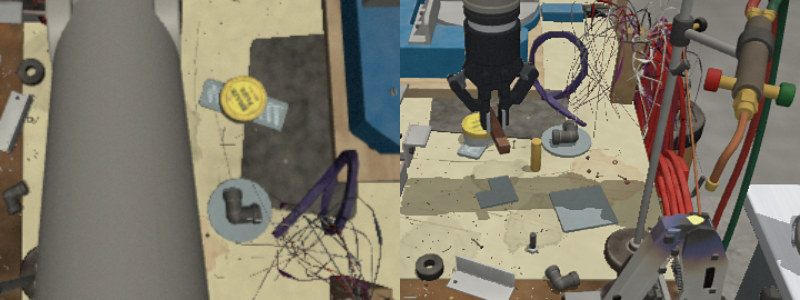

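Call:
carry_out(translation=[[-13,0,10],[-26,0,20],[-39,0,20],[-52,1,20],[-66,1,20],[-79,1,20],[-92,1,20],[-105,2,20],[-118,2,20],[-131,2,20],[-131,2,20]], turn=[[0,0,-9.4],[0,0,-18.8],[0,0,-28.2],[0,0,-37.6],[0,0,-47],[0,0,-56.4],[0,0,-65.8],[0,0,-75.2],[0,0,-84.6],[0,0,-94],[0,0,-94]], hand=[0,0,0,0,0,0,0,0,0,0,0])

```text
t: 5.65
tool_pos: [0.4408, -0.1184, 0.1583]
ee_rot: [-1.573, -0.005, -2.908]
wrist_force: [0.9, 0.0, -3.3]
finger_gap: 0.0148
```

```bash
python3 shot.py s4 full
```

```text
5.75 [ 0.443  -0.1183  0.1593] [-1.5716e+00 -1.6000e-03 -2.9071e+00] [ 0.1 -0.4 -3.3] 0.014854904004765359 [ 0.364  0.138 -0.213  2.054  0.035  0.955 -1.204] [  0.1 -31.4  -0.3 -22.9   0.    0.1  -0. ]
```

View pics/s4.png

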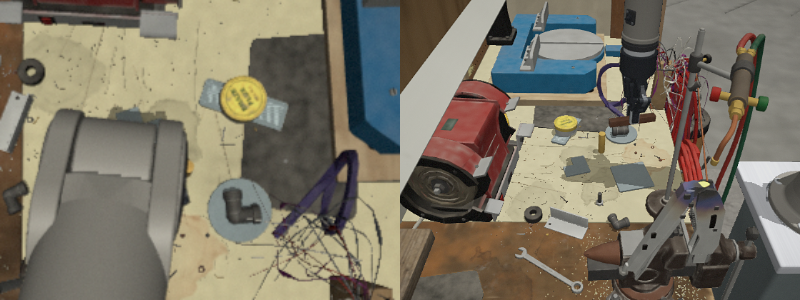

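```bash
cat > clr.py <<'E'
from h import *
P=cloud(load('side'))
for z0 in np.arange(.2,.9,.05):
    m=(P[...,2]>z0)&(P[...,2]<z0+.05)&(P[...,0]>.2)&(P[...,0]<.6)&(P[...,1]>-.25)&(P[...,1]<-.012)
    k=P[m]
    if len(k)>5: print(round(z0,2),len(k),np.percentile(k,[2,50,98],axis=0).round(3).tolist())
E
python3 clr.py
```

```text
0.2 852 [[0.207, -0.164, 0.202], [0.444, -0.093, 0.229], [0.465, -0.058, 0.249]]
0.25 1239 [[0.201, -0.124, 0.251], [0.438, -0.083, 0.272], [0.475, -0.056, 0.299]]
0.3 1992 [[0.203, -0.116, 0.301], [0.441, -0.089, 0.327], [0.478, -0.078, 0.349]]
0.35 2056 [[0.216, -0.113, 0.351], [0.444, -0.087, 0.374], [0.477, -0.051, 0.399]]
0.4 1833 [[0.254, -0.11, 0.401], [0.444, -0.086, 0.419], [0.476, -0.016, 0.44]]
```

```bash
python3 - <<'E'
from h import *
P=cloud(load('top'))
m=(P[...,2]>.3)&(P[...,0]>-.1)&(P[...,0]<.7)&(P[...,1]>-.3)
for x0 in np.arange(0,.6,.04):
    k=P[m&(P[...,0]>x0)&(P[...,0]<x0+.04)&(P[...,2]>.44)]
    if len(k)>5: print(round(x0,2),len(k),'y',np.percentile(k[:,1],[1,99]).round(3),'z',np.percentile(k[:,2],[1,50,99]).round(3))
E
```

```text
0.28 2828 y [-0.141 -0.064] z [0.595 0.629 0.638]
0.32 8716 y [-0.144 -0.068] z [0.574 0.612 0.632]
0.36 6138 y [-0.15  -0.073] z [0.55  0.583 0.603]
0.4 5147 y [-0.161 -0.075] z [0.519 0.556 0.574]
0.44 3907 y [-0.164 -0.079] z [0.508 0.532 0.548]
0.48 123 y [-0.115 -0.084] z [0.495 0.514 0.522]
```

Call:
carry_out(translation=[[1,0,-50],[1,0,-100],[1,0,-115],[1,0,-115]], turn=[[0,0,0],[0,0,0],[0,0,0],[0,0,0]], hand=[0,0,0,0])

```text
t: 6.25
tool_pos: [0.4445, -0.1184, 0.0449]
ee_rot: [-1.572, -0.001, -2.909]
wrist_force: [0.1, 0.7, -1.8]
finger_gap: 0.0145
```

```bash
python3 shot.py s5;python3 clr.py; python3 - <<'E'
from h import *
P=cloud(load('top'))
for x0 in np.arange(0.15,.6,.04):
    k=P[(P[...,1]>-.3)&(P[...,1]<.05)&(P[...,0]>x0)&(P[...,0]<x0+.04)&(P[...,2]>.415)]
    if len(k)>5: print(round(x0,2),len(k),'y',np.percentile(k[:,1],[1,99]).round(3),'z',np.percentile(k[:,2],[1,50,99]).round(3))
E
```

```text
6.35 [ 0.4462 -0.1188  0.0467] [-1.5694e+00  2.9000e-03 -2.9094e+00] [ 0.8 -0.3 -2.6] 0.014709791747608602 [ 0.343  0.311 -0.201  2.148  0.097  0.687 -1.263] [ -0.  -35.   -0.7 -17.5   0.    0.1   0. ]
0.2 1400 [[0.208, -0.117, 0.201], [0.447, -0.088, 0.221], [0.481, -0.071, 0.248]]
0.25 1554 [[0.202, -0.113, 0.251], [0.446, -0.087, 0.275], [0.479, -0.077, 0.299]]
0.3 1737 [[0.203, -0.111, 0.301], [0.444, -0.088, 0.324], [0.479, -0.076, 0.348]]
0.35 2529 [[0.217, -0.133, 0.352], [0.443, -0.074, 0.38], [0.487, -0.055, 0.399]]
0.4 3333 [[0.264, -0.146, 0.401], [0.427, -0.076, 0.42], [0.48, -0.02, 0.444]]
0.27 2095 y [-0.147 -0.071] z [0.565 0.604 0.616]
0.31 7598 y [-0.149 -0.073] z [0.529 0.579 0.609]
0.35 4707 y [-0.152  0.003] z [0.425 0.528 0.559]
0.39 3153 y [-0.156 -0.077] z [0.447 0.478 0.51 ]
0.43 2285 y [-0.161 -0.079] z [0.415 0.439 0.461]
0.47 40 y [-0.127 -0.081] z [0.415 0.417 0.42 ]
```

View pics/s5.png

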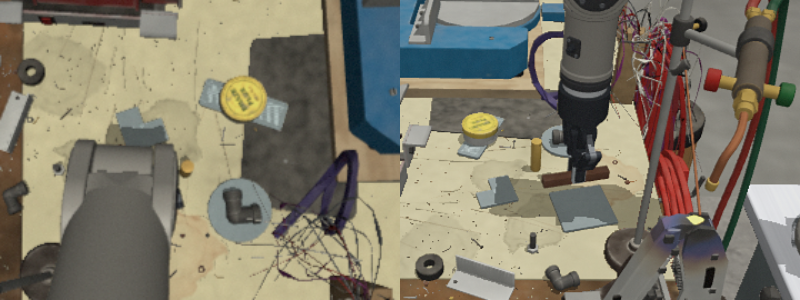

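Call:
carry_out(translation=[[-1,0,-20],[-1,0,-31],[-1,0,-34],[-1,0,-34],[-1,0,-34],[-1,0,-34],[-1,0,-34],[-1,0,10],[-1,0,60],[-1,0,110],[-1,0,110]], turn=[[0,0,0],[0,0,0],[0,0,0],[0,0,0],[0,0,0],[0,0,0],[0,0,0],[0,0,0],[0,0,0],[0,0,0],[0,0,0]], hand=[0,0,0,0,0.5,0.5,0.5,0.5,0.5,0.5,0.5])

```text
t: 7.72
tool_pos: [0.4467, -0.1192, 0.1594]
ee_rot: [-1.566, 0.008, -2.91]
wrist_force: [0.5, 0.1, -0.1]
finger_gap: 0.0425
```

Call:
carry_out(translation=[[1,-18,0],[2,-36,0],[3,-54,0],[4,-72,0],[5,-90,0],[6,-108,0],[7,-126,0],[7,-142,0],[7,-142,-30],[7,-142,-60],[7,-142,-60]], turn=[[0,0,10],[0,0,20],[0,0,30],[0,0,40],[0,0,50],[0,0,60],[0,0,70],[0,0,79],[0,0,79],[0,0,79],[0,0,79]], hand=[0.72,0.72,0.72,0.72,0.72,0.72,0.72,0.72,0.72,0.72,0.72])

```text
t: 9.1
tool_pos: [0.4477, -0.2592, 0.0923]
ee_rot: [-1.577, 0.004, -1.531]
wrist_force: [-0.5, -0.6, 0.5]
finger_gap: 0.0619
```

```bash
python3 shot.py s6; python3 - <<'E'
from h import *
s=load('side')['color'][60:260,220:420];cv2.imwrite('pics/s6z.png',cv2.resize(s,None,fx=3,fy=3)[...,::-1])
E
```

```text
9.2 [ 0.4504 -0.2603  0.0952] [-1.5713e+00  5.0000e-04 -1.5308e+00] [-0.1 -0.3 -1.2] 0.06153500420146454 [ 0.671  0.329 -0.272  1.979  0.116  0.849  0.376] [  0.1 -37.2  -1.4 -19.5   0.    0.1  -0. ]
```

View pics/s6.png

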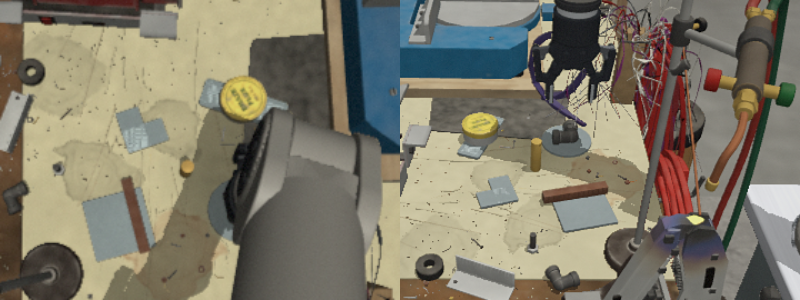

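View pics/s6z.png

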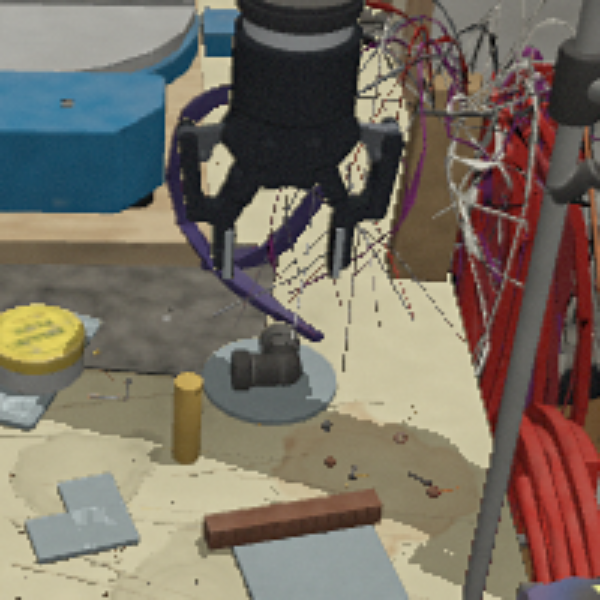

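Call:
carry_out(translation=[[3,-1,-25],[3,-1,-45],[3,-1,-45],[3,-1,-45]], turn=[[0,0,0],[0,0,0],[0,0,0],[0,0,0]], hand=[0.74,0.74,0.74,0.74])

```text
t: 9.7
tool_pos: [0.4545, -0.262, 0.0517]
ee_rot: [-1.569, -0.001, -1.531]
wrist_force: [0.5, -0.4, 0.8]
finger_gap: 0.0634
```

```bash
python3 shot.py s7; python3 - <<'E'
from h import *
s=load('side')['color'][100:230,240:400];cv2.imwrite('pics/s7z.png',cv2.resize(s,None,fx=4,fy=4)[...,::-1])
E
```

```text
9.8 [ 0.4544 -0.262   0.0517] [-1.5684e+00 -1.4000e-03 -1.5311e+00] [-1.1  0.   0.4] 0.06302609778906017 [ 0.657  0.398 -0.26   2.001  0.146  0.757  0.35 ] [ -0.  -40.1  -1.6 -18.5   0.    0.    0. ]
```

View pics/s7z.png

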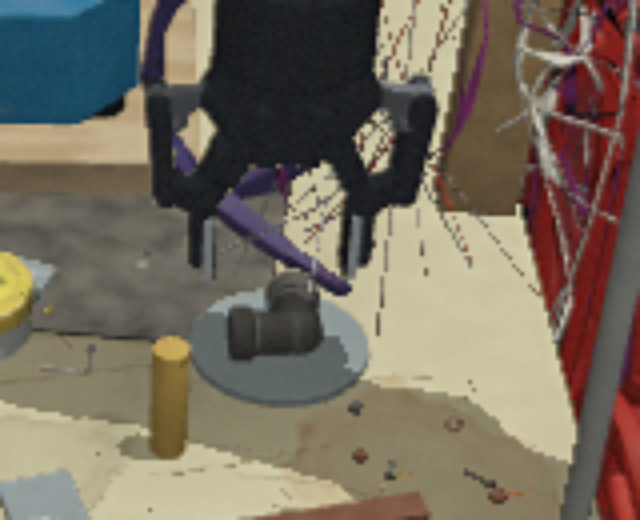

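Call:
carry_out(translation=[[0,0,-20],[0,0,-36],[0,0,-42],[0,0,-42]], turn=[[0,0,0],[0,0,0],[0,0,0],[0,0,0]], hand=[0.74,0.74,0.74,0.74])

```text
t: 10.3
tool_pos: [0.4533, -0.2614, 0.0081]
ee_rot: [-1.571, 0.0, -1.531]
wrist_force: [-0.9, -0.3, -0.3]
finger_gap: 0.0634
```

No contact; close gently.

Call:
carry_out(translation=[[0,0,0],[0,0,0],[0,0,0],[0,0,0]], turn=[[0,0,0],[0,0,0],[0,0,0],[0,0,0]], hand=[0.3,0.3,0.3,0.3], force=30)

```text
t: 10.8
tool_pos: [0.4542, -0.2618, 0.009]
ee_rot: [-1.569, -0.001, -1.531]
wrist_force: [0.3, -1.1, 5.2]
finger_gap: 0.0453
```

```bash
python3 shot.py s8; python3 - <<'E'
from h import *
s=load('side')['color'][100:230,240:400];cv2.imwrite('pics/s8z.png',cv2.resize(s,None,fx=4,fy=4)[...,::-1])
E
```

```text
10.9 [ 0.4542 -0.2618  0.009 ] [-1.5694e+00 -7.0000e-04 -1.5309e+00] [-0.1  0.5  5.6] 0.045516828730977045 [ 0.641  0.466 -0.244  2.023  0.176  0.67   0.324] [  0.2 -39.2  -1.3 -15.1   0.1  -0.1   0. ]
```

View pics/s8z.png

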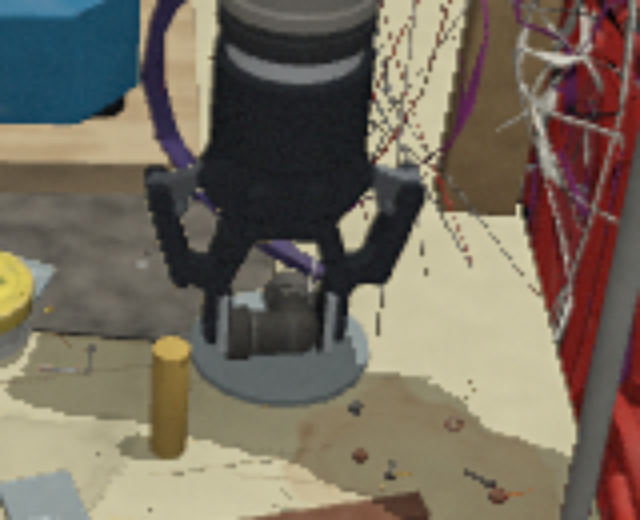

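Call:
carry_out(translation=[[0,0,15],[0,0,50],[0,0,95],[0,0,130],[0,0,130]], turn=[[0,0,0],[0,0,0],[0,0,0],[0,0,0],[0,0,0]], hand=[0.3,0.3,0.3,0.3,0.3])

```text
t: 11.52
tool_pos: [0.4551, -0.2624, 0.1415]
ee_rot: [-1.566, -0.003, -1.531]
wrist_force: [0.5, -0.4, -1.7]
finger_gap: 0.0455
```

```bash
python3 shot.py s9; python3 - <<'E'
from h import *
s=load('side')['color'][60:210,240:400];cv2.imwrite('pics/s9z.png',cv2.resize(s,None,fx=4,fy=4)[...,::-1])
E
```

```text
11.625 [ 0.4526 -0.2613  0.138 ] [-1.5717e+00  3.0000e-04 -1.5311e+00] [ 0.2 -0.8 -1.5] 0.04560959063855193 [ 0.682  0.278 -0.282  1.936  0.095  0.942  0.394] [ -0.  -39.3  -1.5 -23.5   0.   -0.1   0. ]
```

View pics/s9z.png

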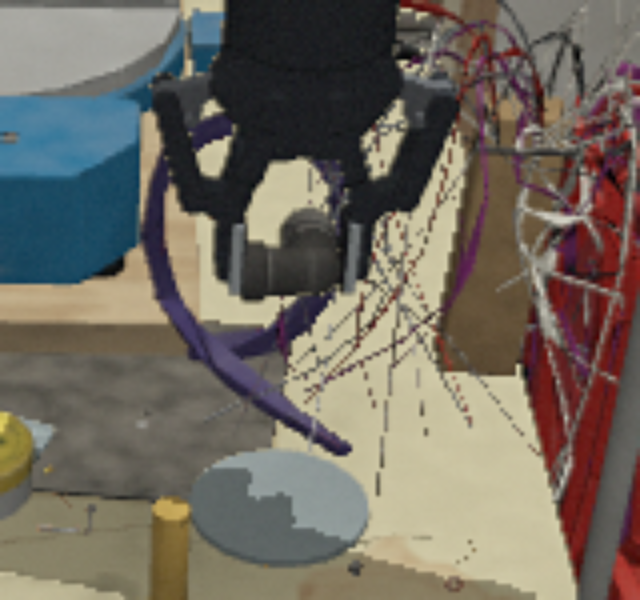

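```bash
python3 - <<'E'
from seg import *
t=load('top');s=load('side')
PL=((70,8,85),(100,45,200))
for d,roi in((t,(250,155,305,202)),(s,(225,205,275,258))):
    c=big(mask(d,*PL,roi)); w=world(d,c,.006); print(rect(w), cv2.contourArea(w.astype(np.float32)), 64*64-28*28, cv2.boundingRect(c))
E
```

```text
(array([ 576.1, -130.9]), 61.4, 61.0, -72.7) 2751.6958010664675 3312 (262, 165, 35, 32)
(array([ 576.8, -129.2]), 65.9, 63.1, -72.5) 3073.007725266274 3312 (229, 218, 37, 29)
```

Call:
carry_out(translation=[[20,23,0],[44,52,0],[75,88,0],[100,118,0],[119,141,0],[119,141,-40],[119,141,-80],[119,141,-80],[119,141,-80]], turn=[[0,0,3],[0,0,6],[0,0,9],[0,0,12],[0,0,15.1],[0,0,15.1],[0,0,15.1],[0,0,15.1],[0,0,15.1]], hand=[0.3,0.3,0.3,0.3,0.3,0.3,0.3,0.3,0.3])

```text
t: 12.75
tool_pos: [0.573, -0.1208, 0.059]
ee_rot: [-1.57, -0.0, -1.268]
wrist_force: [-0.3, -0.6, -1.0]
finger_gap: 0.0456
```

```bash
python3 shot.py s10; python3 - <<'E'
from h import *
s=load('side')['color'][110:280,180:350];cv2.imwrite('pics/s10z.png',cv2.resize(s,None,fx=3.5,fy=3.5)[...,::-1])
E
```

```text
12.85 [ 0.5739 -0.1208  0.0601] [-1.5679 -0.0016 -1.2676] [ 0.8 -0.3 -2. ] 0.04561282726567996 [ 0.423  0.487 -0.369  1.847  0.228  0.845  0.244] [  0.  -45.7  -3.4 -20.    0.    0.    0. ]
```

View pics/s10z.png

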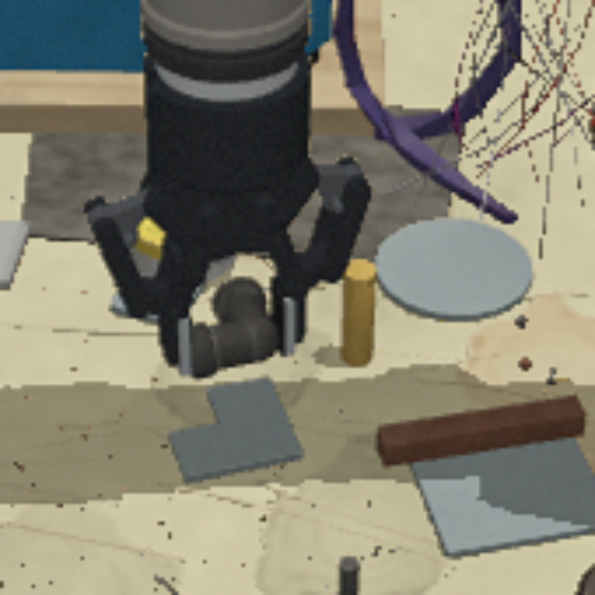

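Call:
carry_out(translation=[[-1,0.5,-25],[-1,0.5,-43],[-1,0.5,-50],[-1,0.5,-50],[-1,0.5,-50]], turn=[[0,0,0],[0,0,0],[0,0,0],[0,0,0],[0,0,0]], hand=[0.3,0.3,0.3,0.3,0.3])

```text
t: 13.48
tool_pos: [0.5722, -0.1201, 0.009]
ee_rot: [-1.569, -0.001, -1.267]
wrist_force: [-0.8, -0.4, 1.7]
finger_gap: 0.0452
```

```bash
python3 shot.py s11; python3 - <<'E'
from h import *
s=load('side')['color'][150:280,200:330];cv2.imwrite('pics/s11z.png',cv2.resize(s,None,fx=4.5,fy=4.5)[...,::-1])
E
```

```text
13.575 [ 0.5722 -0.1201  0.009 ] [-1.5694e+00 -6.0000e-04 -1.2675e+00] [-1.9  0.1  2.6] 0.045672128436433757 [ 0.403  0.557 -0.346  1.876  0.266  0.752  0.213] [  0.1 -46.2  -3.4 -17.5   0.   -0.1   0. ]
```

View pics/s11z.png

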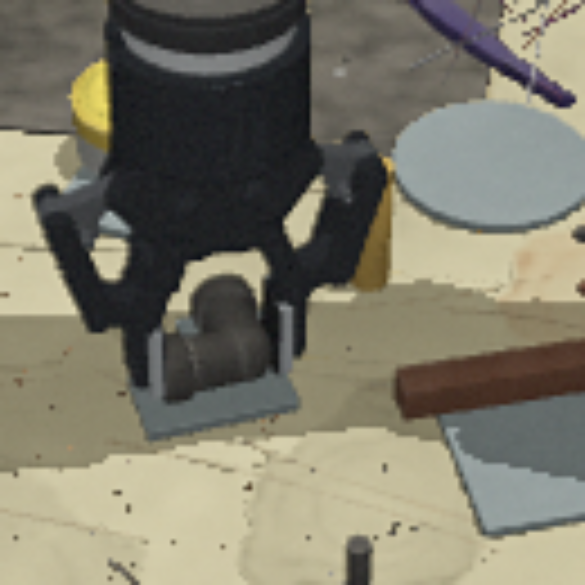

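Call:
carry_out(translation=[[0,0,0],[0,0,0],[0,0,0],[0,0,20],[0,0,70],[0,0,130],[0,0,130]], turn=[[0,0,0],[0,0,0],[0,0,0],[0,0,0],[0,0,0],[0,0,0],[0,0,0]], hand=[0.74,0.74,0.74,0.74,0.74,0.74,0.74])

```text
t: 14.45
tool_pos: [0.576, -0.1203, 0.1454]
ee_rot: [-1.559, -0.006, -1.268]
wrist_force: [0.6, 0.5, 0.0]
finger_gap: 0.0632
```

Call:
carry_out(translation=[[4,-18,0],[8,-36,0],[12,-54,0],[16,-72,0],[20,-90,0],[24,-108,0],[30,-130,0],[36,-160,0],[36,-160,0],[36,-160,0]], turn=[[0,0,-10],[0,0,-20],[0,0,-30],[0,0,-40],[0,0,-50],[0,0,-60],[0,0,-70],[0,0,-79.4],[0,0,-79.4],[0,0,-79.4]], hand=[1,1,1,1,1,1,1,1,1,1])

```text
t: 15.7
tool_pos: [0.6073, -0.2788, 0.1382]
ee_rot: [-1.572, 0.0, -2.652]
wrist_force: [0.3, 0.6, 0.6]
finger_gap: 0.0857
```

```bash
python3 shot.py s12 full; python3 - <<'E'
from elb import *
s=load('side');t=load('top')
a=cv2.resize(s['color'][200:260,215:285],(400,343));b=cv2.resize(t['color'][150:210,245:315],(400,343)); cv2.imwrite('pics/s12z.png',np.hstack([b,a])[...,::-1])
# tin
Y=((24,90,80),(36,255,255))
for d,roi in((t,(325,135,380,180)),(s,(205,155,255,200))):
    w=world(d,cv2.convexHull(big(mask(d,*Y,roi))),.037); print(cv2.minEnclosingCircle(w.astype(np.float32)))
E
```

```text
15.8 [ 0.6076 -0.2782  0.1383] [-1.5719e+00  5.0000e-04 -2.6507e+00] [-0.1  1.2 -0.1] 0.08542768145644104 [ 0.412  0.506 -0.065  1.585  0.035  1.052 -0.741] [  0.4 -51.3   0.6 -23.7   0.    0.    0. ]
((600.767822265625, -262.7640380859375), 13.320358276367188)
((606.845458984375, -272.2745361328125), 39.771175384521484)
```

View pics/s12.png

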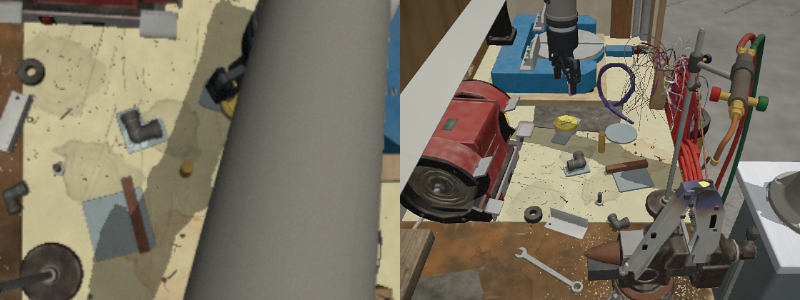

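View pics/s12z.png

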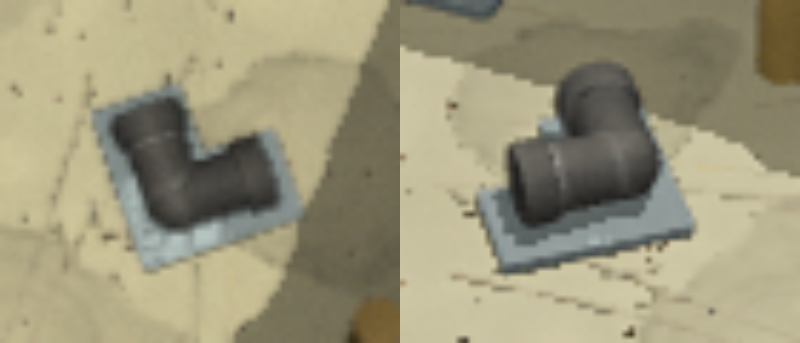

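```bash
python3 - <<'E'
from elb import *
s=load('side');t=load('top')
hsv=cv2.cvtColor(t['color'],cv2.COLOR_RGB2HSV)
for vm in (100,115):
  m=mask(t,(0,0,0),(180,70,vm),(262,162,297,192)); c=big(m)
  for z in (.018,.020,.024):
    w=world(t,c,z); r=rect(w); print(vm,z,r,cv2.contourArea(c))
    a=np.radians(17.4);R=np.array([[np.cos(a),-np.sin(a)],[np.sin(a),np.cos(a)]]); l=(w-[576.4,-130.7])@R; print('local ext',l.min(0).round(1),l.max(0).round(1))
o=t['color'].copy();cv2.drawContours(o,[c],-1,(255,0,0),1);cv2.imwrite('pics/e12.png',cv2.resize(o[150:210,245:315],None,fx=8,fy=8,interpolation=0)[...,::-1])
E
```

```text
100 0.018 (array([ 575.4, -131.3]), 56.1, 48.0, 25.1) 369.0
local ext [-26.8 -25.7] [25.3 26.6]
100 0.02 (array([ 575. , -131.3]), 56.0, 47.9, 25.1) 369.0
local ext [-27.1 -25.6] [24.9 26.6]
100 0.024 (array([ 574.2, -131.4]), 55.7, 47.7, 25.1) 369.0
local ext [-27.8 -25.2] [24.  26.7]
115 0.018 (array([ 575. , -131.3]), 56.2, 49.0, 23.3) 384.0
local ext [-27.4 -25.7] [25.3 26.6]
115 0.02 (array([ 574.6, -131.3]), 56.0, 48.9, 23.3) 384.0
local ext [-27.8 -25.6] [24.9 26.6]
115 0.024 (array([ 573.8, -131.3]), 55.8, 48.7, 23.3) 384.0
local ext [-28.5 -25.2] [24.  26.7]
```

View pics/e12.png

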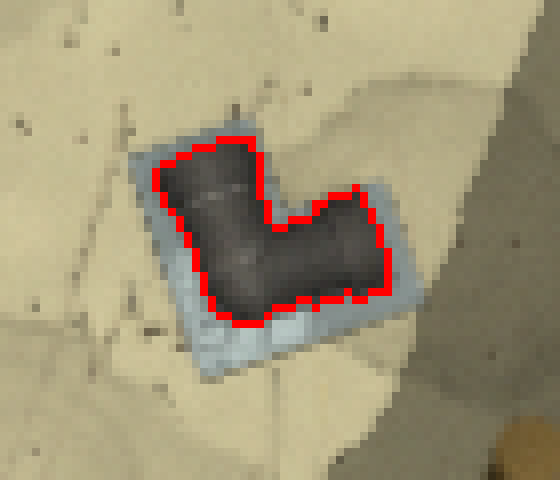

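Call:
carry_out(translation=[[1,-1.5,-40],[1,-1.5,-80],[1,-1.5,-80],[1,-1.5,-80]], turn=[[0,0,0],[0,0,0],[0,0,0],[0,0,0]], hand=[1,1,1,1])

```text
t: 16.3
tool_pos: [0.6096, -0.2813, 0.0599]
ee_rot: [-1.569, 0.002, -2.652]
wrist_force: [0.8, -0.2, 1.2]
finger_gap: 0.0852
```

```bash
python3 shot.py s13; python3 - <<'E'
from h import *
s=load('side')['color'][90:220,170:300];cv2.imwrite('pics/s13z.png',cv2.resize(s,None,fx=4.5,fy=4.5)[...,::-1])
E
```

```text
16.4 [ 0.6101 -0.2819  0.0607] [-1.5678  0.0027 -2.6528] [ 0.5 -0.5  0. ] 0.08521943200561809 [ 0.413  0.592 -0.062  1.635  0.044  0.912 -0.747] [ -0.1 -52.8   0.3 -21.2   0.    0.    0. ]
```

View pics/s13z.png

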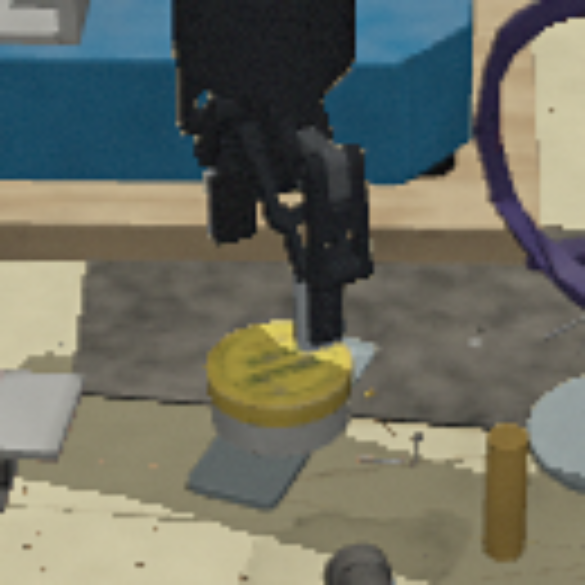

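Call:
carry_out(translation=[[-1,1.5,0],[-1,1.5,-20],[-1,1.5,-35],[-1,1.5,-35]], turn=[[0,0,0],[0,0,0],[0,0,0],[0,0,0]], hand=[1,1,1,1])

```text
t: 16.9
tool_pos: [0.6055, -0.2792, 0.0206]
ee_rot: [-1.574, -0.003, -2.653]
wrist_force: [-0.8, -0.2, 0.3]
finger_gap: 0.0853
```

```bash
python3 shot.py s14; python3 - <<'E'
from h import *
s=load('side')['color'][90:220,170:300];cv2.imwrite('pics/s14z.png',cv2.resize(s,None,fx=4.5,fy=4.5)[...,::-1])
E
```

```text
17.0 [ 0.6072 -0.2799  0.0227] [-1.5715e+00 -6.0000e-04 -2.6533e+00] [-0.5  0.2 -0.3] 0.08527529600646483 [ 0.411  0.636 -0.061  1.659  0.048  0.849 -0.752] [ -0.  -53.6   0.4 -19.9   0.    0.   -0. ]
```

View pics/s14z.png

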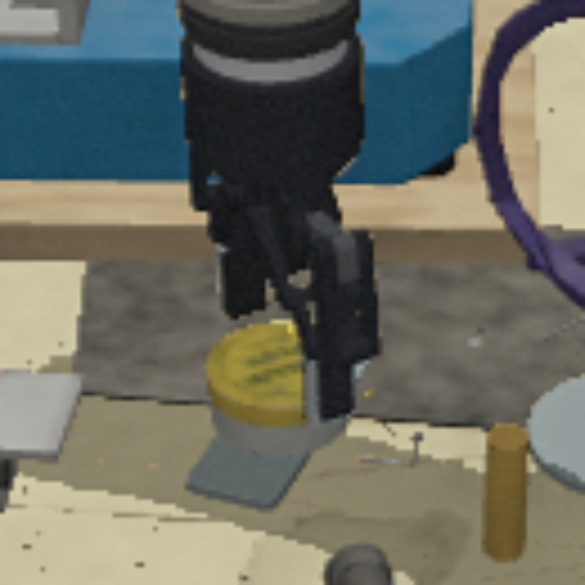

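Call:
carry_out(translation=[[1,0,-5],[1,0,-10],[1,0,-10],[1,0,-10],[1,0,-10],[1,0,-10],[1,0,-10]], turn=[[0,0,0],[0,0,0],[0,0,0],[0,0,0],[0,0,0],[0,0,0],[0,0,0]], hand=[1,1,1,0.5,0.5,0.5,0.5], force=30)

```text
t: 17.88
tool_pos: [0.6088, -0.2802, 0.0138]
ee_rot: [-1.57, 0.001, -2.653]
wrist_force: [-0.5, 0.1, 3.0]
finger_gap: 0.0658
```

```bash
python3 shot.py s15
```

```text
17.975 [ 0.6088 -0.2802  0.0138] [-1.5700e+00  5.0000e-04 -2.6533e+00] [-0.1 -0.3  2.6] 0.06535652411353084 [ 0.41   0.649 -0.06   1.66   0.049  0.834 -0.753] [ -0.1 -52.6   0.3 -19.   -0.   -0.   -0. ]
```

Call:
carry_out(translation=[[0,0,15],[0,0,50],[0,0,95],[0,0,130],[0,0,130]], turn=[[0,0,0],[0,0,0],[0,0,0],[0,0,0],[0,0,0]], hand=[0.5,0.5,0.5,0.5,0.5])

```text
t: 18.6
tool_pos: [0.6105, -0.2808, 0.1473]
ee_rot: [-1.565, 0.005, -2.653]
wrist_force: [-0.6, 0.5, -2.6]
finger_gap: 0.0656
```

```bash
python3 shot.py s16; python3 - <<'E'
from seg import *
s=load('side')['color'][60:220,170:330];cv2.imwrite('pics/s16z.png',cv2.resize(s,None,fx=3.6,fy=3.6)[...,::-1])
PL=((70,8,85),(100,45,200))
for d,roi in((load('top'),(310,135,390,190)),(load('side'),(200,155,262,212))):
    w=world(d,np.concatenate([c for c in cv2.findContours(mask(d,*PL,roi),0,1)[0] if cv2.contourArea(c)>40]),.006); print(rect(w))
E
```

```text
18.7 [ 0.6077 -0.2797  0.1428] [-1.5716e+00 -9.0000e-04 -2.6532e+00] [-0.5  1.  -1. ] 0.06556783635996144 [ 0.412  0.504 -0.063  1.578  0.035  1.062 -0.742] [  0.  -54.4   0.3 -25.6   0.   -0.1   0. ]
(array([ 619.6, -248.1]), 52.1, 38.8, 68.5)
(array([ 607.3, -282.4]), 130.7, 43.6, 70.0)
```

View pics/s16z.png

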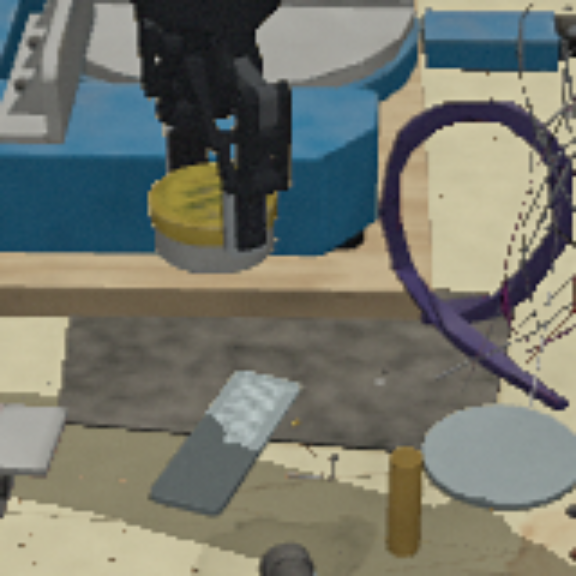

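Call:
carry_out(translation=[[-20,1,0],[-55,3,0],[-95,5,0],[-135,8,0],[-159,9.5,0],[-159,9.5,-30],[-159,9.5,-50],[-159,9.5,-50],[-159,9.5,-50]], turn=[[0,0,0],[0,0,0],[0,0,0],[0,0,0],[0,0,0],[0,0,0],[0,0,0],[0,0,0],[0,0,0]], hand=[0.5,0.5,0.5,0.5,0.5,0.5,0.5,0.5,0.5])

```text
t: 19.82
tool_pos: [0.4493, -0.2704, 0.0931]
ee_rot: [-1.571, -0.001, -2.653]
wrist_force: [-0.1, -0.2, -1.4]
finger_gap: 0.0659
```

```bash
python3 shot.py s17; python3 - <<'E'
from h import *
s=load('side')['color'][80:220,240:400];cv2.imwrite('pics/s17z.png',cv2.resize(s,None,fx=4,fy=4)[...,::-1])
E
```

```text
19.925 [ 0.4499 -0.2707  0.0939] [-1.5699e+00  6.0000e-04 -2.6532e+00] [-0.5  0.6 -1.2] 0.06590331098319431 [ 0.505  0.329 -0.054  1.975  0.023  0.837 -0.644] [  0.  -39.1   0.3 -20.5   0.    0.    0. ]
```

View pics/s17z.png

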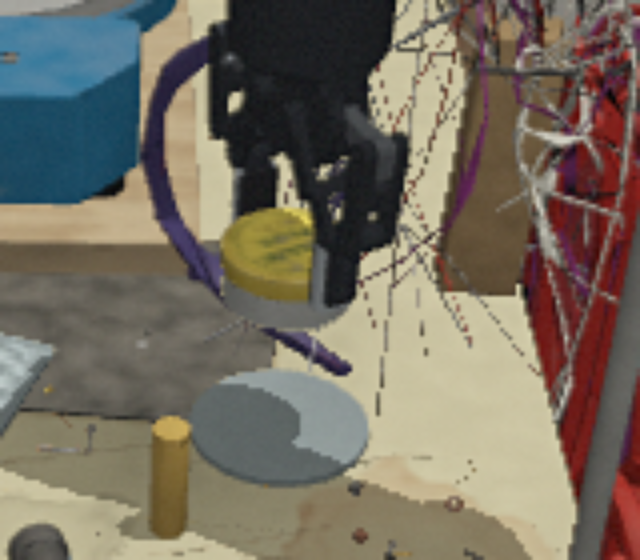

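Call:
carry_out(translation=[[0,0,-15],[0,0,-30],[0,0,-45],[0,0,-45]], turn=[[0,0,0],[0,0,0],[0,0,0],[0,0,0]], hand=[0.5,0.5,0.5,0.5])

```text
t: 20.42
tool_pos: [0.448, -0.2698, 0.0465]
ee_rot: [-1.574, -0.002, -2.653]
wrist_force: [0.0, 0.7, -1.2]
finger_gap: 0.0653
```

Call:
carry_out(translation=[[0,0,-12],[0,0,-24],[0,0,-30],[0,0,-33],[0,0,-33]], turn=[[0,0,0],[0,0,0],[0,0,0],[0,0,0],[0,0,0]], hand=[0.5,0.5,0.5,0.5,0.5])

```text
t: 21.05
tool_pos: [0.4495, -0.2705, 0.0152]
ee_rot: [-1.571, -0.0, -2.653]
wrist_force: [0.4, -0.2, -1.2]
finger_gap: 0.066
```

```bash
python3 shot.py s18; python3 - <<'E'
from h import *
s=load('side')['color'][90:230,240:400];cv2.imwrite('pics/s18z.png',cv2.resize(s,None,fx=4,fy=4)[...,::-1])
E
```

```text
21.15 [ 0.4497 -0.2707  0.0156] [-1.5701e+00  4.0000e-04 -2.6533e+00] [-0.1 -0.6 -1.2] 0.06623356461474639 [ 0.502  0.449 -0.051  2.022  0.036  0.671 -0.654] [ -0.  -42.3   0.5 -17.3   0.    0.   -0. ]
```

View pics/s18z.png

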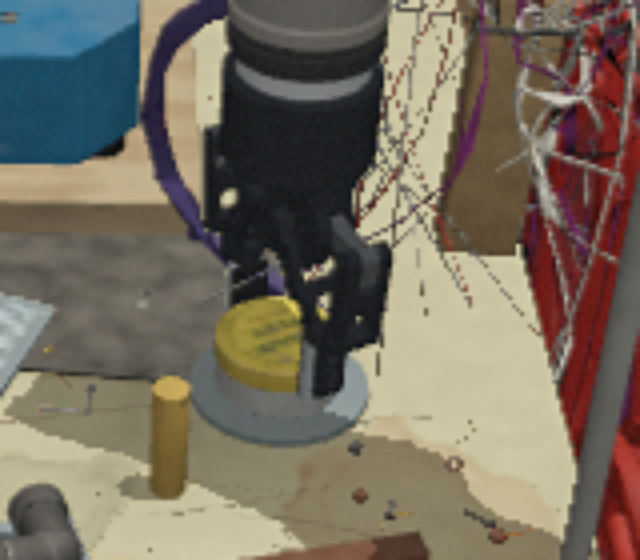

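Call:
carry_out(translation=[[0,0,-1],[0,0,-2],[0,0,-2],[0,0,-2],[0,0,-2],[0,0,-2],[0,0,5],[0,0,30],[0,0,80],[0,0,130],[0,0,130]], turn=[[0,0,0],[0,0,0],[0,0,0],[0,0,0],[0,0,0],[0,0,0],[0,0,0],[0,0,0],[0,0,0],[0,0,0],[0,0,0]], hand=[0.5,0.5,0.5,1,1,1,1,1,1,1,1])

```text
t: 22.52
tool_pos: [0.4525, -0.2722, 0.1502]
ee_rot: [-1.562, 0.006, -2.653]
wrist_force: [0.4, 0.4, -1.0]
finger_gap: 0.0856
```

```bash
python3 shot.py s19; python3 - <<'E'
from seg import *
s=load('side');t=load('top')
cv2.imwrite('pics/s19z.png',cv2.resize(s['color'][90:230,240:400],None,fx=4,fy=4)[...,::-1])
B=((3,80,50),(14,160,170))
for d,roi in((t,(225,195,310,290)),(s,(280,210,375,255))):
    c=big(mask(d,*B,roi)); print(cv2.boundingRect(c),rect(world(d,c,.022)))
E
```

```text
22.625 [ 0.4495 -0.2706  0.146 ] [-1.5696e+00  7.0000e-04 -2.6533e+00] [-0.3  0.3 -1.1] 0.08509586040213626 [ 0.506  0.261 -0.054  1.931  0.017  0.949 -0.639] [  0.  -38.5   0.2 -23.2   0.   -0.1   0. ]
(265, 215, 20, 52) (array([ 444.3, -118.7]), 107.2, 14.3, 13.7)
(288, 223, 59, 20) (array([ 444.1, -111.5]), 111.4, 29.4, 13.5)
```

View pics/s19z.png

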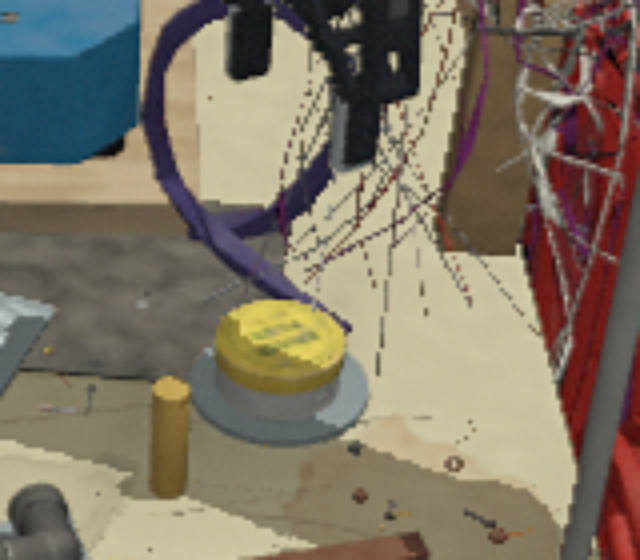

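View pics/s19.png

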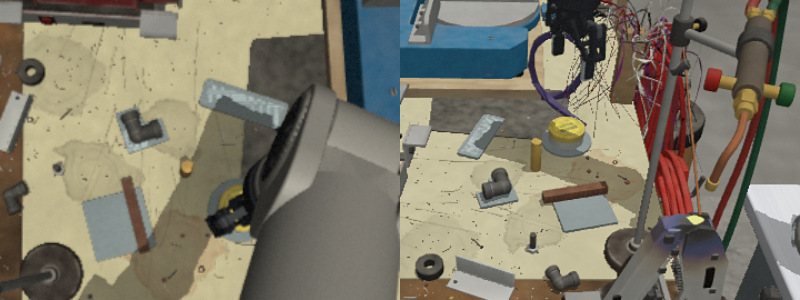

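Call:
carry_out(translation=[[-1,25,0],[-2,70,0],[-4,115,0],[-5,152,0],[-5,152,-40],[-5,152,-90],[-5,152,-90],[-5,152,-90]], turn=[[0,0,-3],[0,0,-8],[0,0,-12],[0,0,-14.4],[0,0,-14.4],[0,0,-14.4],[0,0,-14.4],[0,0,-14.4]], hand=[0.6,0.6,0.6,0.6,0.6,0.6,0.6,0.6])

```text
t: 23.62
tool_pos: [0.4447, -0.1187, 0.0558]
ee_rot: [-1.571, 0.0, -2.905]
wrist_force: [0.3, -0.2, -0.3]
finger_gap: 0.0511
```

```bash
python3 shot.py s20; python3 - <<'E'
from seg import *
s=load('side');t=load('top')
Y=((24,90,80),(36,255,255));PL=((70,8,85),(100,45,200))
for d,roi in((t,(318,208,382,268)),(s,(280,160,345,210))):
    w=world(d,cv2.convexHull(big(mask(d,*Y,roi))),.037); print('tin',cv2.minEnclosingCircle(w.astype(np.float32)),cv2.fitEllipse(w.astype(np.float32)))
    w=world(d,cv2.convexHull(big(mask(d,*PL,roi))),.006); print('plate',cv2.minEnclosingCircle(w.astype(np.float32)))
a=cv2.resize(s['color'][130:260,240:400],(480,390));b=cv2.resize(t['color'][200:270,310:390],(320,280)); o=np.zeros((390,800,3),np.uint8);o[:,:480]=a;o[:280,480:]=b;cv2.imwrite('pics/s20z.png',o[...,::-1])
E
```

```text
23.725 [ 0.4459 -0.1189  0.0569] [-1.5693e+00  2.9000e-03 -2.9050e+00] [ 0.1 -0.8 -0.5] 0.05088677003262614 [ 0.268  0.29  -0.115  2.144  0.051  0.707 -1.215] [ -0.  -33.4  -0.1 -17.4   0.    0.    0. ]
tin ((451.37579345703125, -270.7001647949219), 31.55434226989746) ((451.07147216796875, -270.1207580566406), (59.462650299072266, 62.14067459106445), 57.524078369140625)
plate ((448.8211364746094, -271.05401611328125), 46.13900375366211)
tin ((459.39459228515625, -262.8470764160156), 37.142189025878906) ((466.4217224121094, -262.0403747558594), (31.215957641601562, 78.30940246582031), 0.07204574346542358)
plate ((469.9029235839844, -261.4542236328125), 40.4608154296875)
```

View pics/s20z.png

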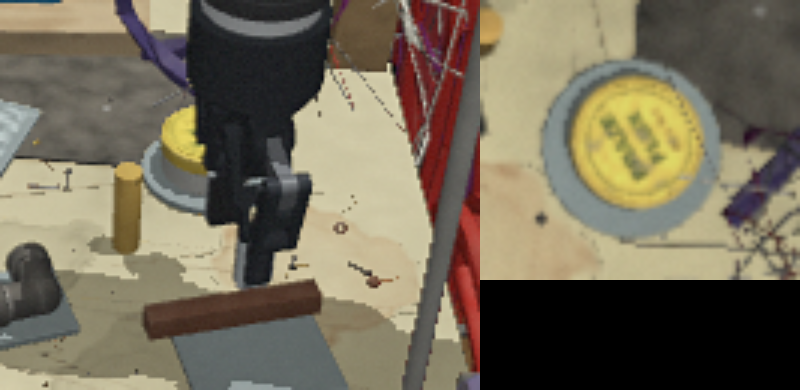

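Call:
carry_out(translation=[[-1,0,-25],[-1,0,-38],[-1,0,-44],[-1,0,-44],[-1,0,-44],[-1,0,-44],[-1,0,-44],[-1,0,-44]], turn=[[0,0,0],[0,0,0],[0,0,0],[0,0,0],[0,0,0],[0,0,0],[0,0,0],[0,0,0]], hand=[0.6,0.6,0.6,0.6,0,0,0,0], force=40)

```text
t: 24.72
tool_pos: [0.444, -0.1187, 0.0119]
ee_rot: [-1.57, 0.001, -2.905]
wrist_force: [-1.2, -0.7, 5.9]
finger_gap: 0.0145
```

```bash
python3 shot.py s21
```

```text
24.825 [ 0.444  -0.1187  0.012 ] [-1.5701e+00  1.0000e-03 -2.9047e+00] [-1.1 -0.1  6.9] 0.015115553321939519 [ 0.261  0.37  -0.108  2.172  0.069  0.601 -1.231] [ -0.2 -33.6  -0.2 -14.4  -0.   -0.3   0. ]
```

View pics/s21.png

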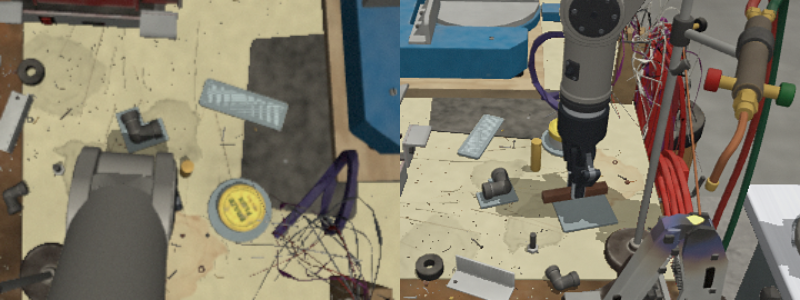

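```bash
python3 - <<'E'
from seg import *
PL=((70,8,85),(100,45,200))
for d,roi in((load('top'),(310,135,390,190)),(load('side'),(200,135,262,212))):
    c=big(mask(d,*PL,roi)); w=world(d,c,.006); print(cv2.boundingRect(c),rect(w))
E
```

```text
(320, 146, 62, 35) (array([ 606.9, -283.5]), 127.7, 42.2, 69.6)
(212, 163, 41, 40) (array([ 607. , -282.2]), 130.8, 43.9, 70.3)
```

Call:
carry_out(translation=[[0,0,10],[0,0,45],[0,0,95],[0,0,140],[0,0,140]], turn=[[0,0,0],[0,0,0],[0,0,0],[0,0,0],[0,0,0]], hand=[0,0,0,0,0])

```text
t: 25.45
tool_pos: [0.4459, -0.1189, 0.1547]
ee_rot: [-1.567, 0.007, -2.905]
wrist_force: [-0.8, -1.3, -3.1]
finger_gap: 0.0147
```

Call:
carry_out(translation=[[10,-10,0],[32,-32,0],[58,-58,0],[84,-84,0],[110,-110,0],[136,-136,0],[154,-155,0],[163,-164,0],[163,-164,-40],[163,-164,-80],[163,-164,-80],[163,-164,-80]], turn=[[0,0,7],[0,0,14],[0,0,21],[0,0,28],[0,0,35],[0,0,42],[0,0,49],[0,0,56.2],[0,0,56.2],[0,0,56.2],[0,0,56.2],[0,0,56.2]], hand=[0,0,0,0,0,0,0,0,0,0,0,0])

```text
t: 26.95
tool_pos: [0.6067, -0.2825, 0.0716]
ee_rot: [-1.571, 0.0, -1.924]
wrist_force: [0.2, 0.1, -2.3]
finger_gap: 0.0148
```

```bash
python3 shot.py s22; python3 - <<'E'
from h import *
s=load('side');t=load('top')
a=cv2.resize(s['color'][110:230,190:340],(500,400));b=cv2.resize(t['color'][130:200,310:390],(300,262)); o=np.zeros((400,800,3),np.uint8);o[:,:500]=a;o[:262,500:]=b;cv2.imwrite('pics/s22z.png',o[...,::-1])
E
```

```text
27.05 [ 0.6078 -0.2829  0.0733] [-1.5673e+00 -1.0000e-04 -1.9236e+00] [ 0.7  0.6 -2.1] 0.015001674324101096 [ 0.51   0.581 -0.194  1.628  0.131  0.942 -0.083] [  0.  -54.   -1.7 -22.4   0.    0.    0. ]
```

View pics/s22z.png

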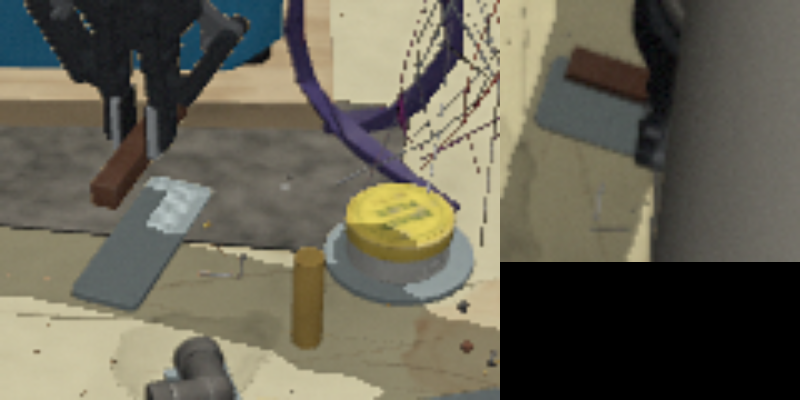

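Call:
carry_out(translation=[[-1,0,-30],[-1,0,-52],[-1,0,-60],[-1,0,-60],[-1,0,-60]], turn=[[0,0,0],[0,0,0],[0,0,0],[0,0,0],[0,0,0]], hand=[0,0,0,0,0])

```text
t: 27.68
tool_pos: [0.6063, -0.2828, 0.0121]
ee_rot: [-1.569, -0.0, -1.924]
wrist_force: [0.1, -1.2, -1.7]
finger_gap: 0.0145
```

Call:
carry_out(translation=[[0,0,0],[0,0,0],[0,0,0],[0,0,15],[0,0,60],[0,0,115],[0,0,170],[0,0,225],[0,0,280],[0,0,330]], turn=[[0,0,0],[0,0,0],[0,0,0],[0,0,0],[0,0,0],[0,0,0],[0,0,0],[0,0,0],[0,0,0],[0,0,0]], hand=[0.5,0.5,0.5,0.5,0.5,0.5,0.5,0.5,0.5,0.5])

```text
t: 28.92
tool_pos: [0.6053, -0.2824, 0.3452]
ee_rot: [-1.568, -0.0, -1.924]
wrist_force: [-0.1, 0.1, -0.8]
finger_gap: 0.0426
```

Call:
carry_out(translation=[[-25,-22,0],[-65,-55,0],[-110,-95,0],[-150,-130,0],[-190,-165,0],[-230,-200,0],[-270,-235,0],[-300,-270,0],[-320,-300,0],[-320,-300,0],[-320,-300,0]], turn=[[0,0,0],[0,0,0],[0,0,0],[0,0,0],[0,0,0],[0,0,0],[0,0,0],[0,0,0],[0,0,0],[0,0,0],[0,0,0]], hand=[0.5,0.5,0.5,0.5,0.5,0.5,0.5,0.5,0.5,0.5,0.5])

```text
t: 30.3
tool_pos: [0.2864, -0.5817, 0.3421]
ee_rot: [-1.569, 0.001, -1.923]
wrist_force: [0.3, -0.3, 0.3]
finger_gap: 0.0429
```

```bash
python3 shot.py s23; python3 - <<'E'
from elb import *
s=load('side');t=load('top')
B=((3,80,50),(14,160,170));Y=((24,90,80),(36,255,255));PL=((70,8,85),(100,45,200))
for n,d,r1,r2 in(('top',t,(310,135,390,190),(318,208,382,268)),('side',s,(200,135,262,212),(280,160,345,210))):
    print(n,'bar',rect(world(d,big(mask(d,*B,r1)),.022)))
    w=world(d,cv2.convexHull(big(mask(d,*Y,r2))),.037); print('tin',cv2.minEnclosingCircle(w.astype(np.float32)), w.min(0),w.max(0))
    w=world(d,cv2.convexHull(big(mask(d,*PL,r2))),.006); print('plate',cv2.minEnclosingCircle(w.astype(np.float32)))
P=cloud(t);Q=cloud(s)
for n,u,v in(('rod',311,203),('bolt',220,207)): print(n,P[v,u].round(4))
print('rod/bolt side',Q[186,283].round(4),Q[270,279].round(4))
a=cv2.resize(s['color'][150:265,195:350],(800,593));cv2.imwrite('pics/s23s.png',a[...,::-1])
b=cv2.resize(t['color'][130:275,210:390],(745,600));cv2.imwrite('pics/s23t.png',b[...,::-1])
E
```

```text
30.4 [ 0.2871 -0.5812  0.3419] [-1.5696e+00  6.0000e-04 -1.9209e+00] [-0.9 -0.   0.1] 0.04268649025271424 [ 1.058  0.341 -0.016  1.376  0.004  1.424  0.692] [  0.6 -46.    1.  -27.    0.   -0.   -0. ]
top bar (array([ 604.8, -281.1]), 107.5, 16.3, 70.4)
tin ((450.7842102050781, -269.75994873046875), 32.252132415771484) [ 420.26715705 -302.00032134] [ 478.92260269 -239.44060902]
plate ((449.2942199707031, -271.0761413574219), 46.029788970947266)
side bar (array([ 605.3, -274.1]), 124.8, 21.4, 70.6)
tin ((449.9072265625, -262.0008850097656), 39.789100646972656) [ 418.54988001 -300.31192482] [ 482.4591702  -222.68769142]
plate ((449.1757507324219, -268.6488037109375), 46.451454162597656)
rod [ 0.5137 -0.1938  0.063 ]
bolt [ 0.5136 -0.0097  0.0368]
rod/bolt side [ 0.5063 -0.1956  0.0624] [ 0.5157 -0.0077  0.0339]
```

View pics/s23s.png

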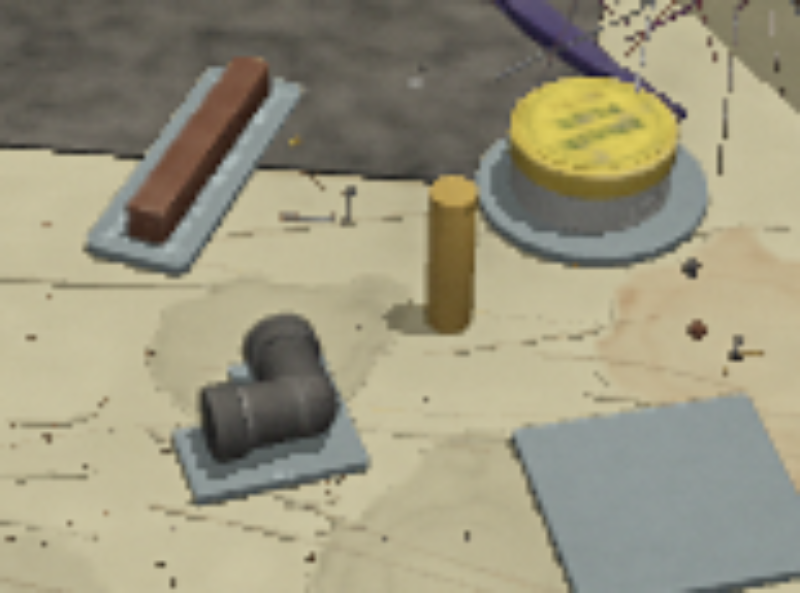

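View pics/s23t.png

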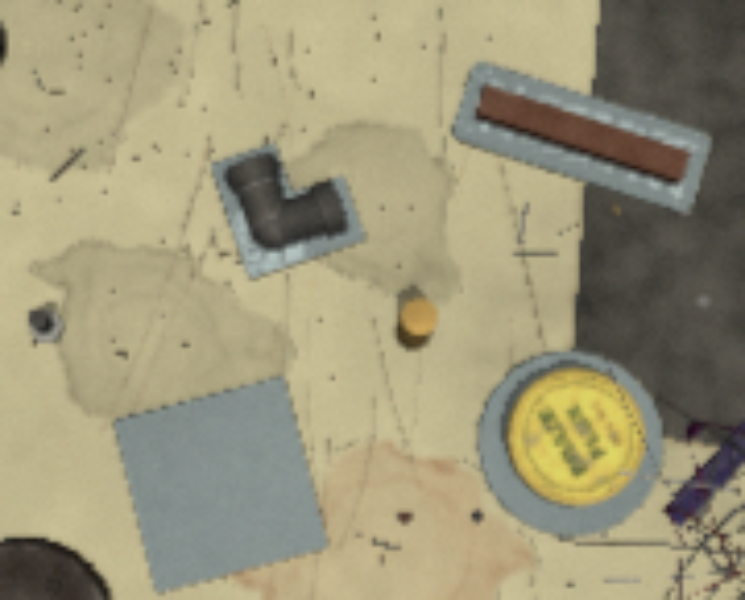

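```bash
python3 -c "
from h import *
print(r.close_job())"
```

```text
the job is handed in; nothing more can be done
None
```

The job is handed in at about 30.4 s. Each part is on the plate with its own outline, and the interface gave no verdict. I parked the bar on the square plate, moved the elbow to the bent plate and the tin to the round plate, then laid the bar on the long plate. The arm finished raised and clear of everything.

| Part | Offset from plate centre | Angle |
|---|---|---|
| Tin | about 1–2 mm | – |
| Bar | about 2–3 mm | within 1° |
| Elbow | about 1 mm | about 1°, judged by eye |

- **Elbow:** I measured it just after placing it. The final pictures show it lying flat with its bend on the plate's bend.
- **Rod and bolt:** both read the same as at the start, to within about 3 mm of depth noise, and both are still standing.
- **Forces:** readings at the end of each move stayed under 7 N. The loose wires over the round plate gave no reading as the tin was lowered past them.
- **Disagreement:** the two cameras differ by up to 8 mm in y on the tin and bar. The side view also takes in their near faces, so I relied on the top view for those offsets.

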